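# Clear and check the warm stage

## Robot

A 6-joint arm with a two-finger parallel gripper is mounted at the origin on the work surface. World frame = base frame: x ahead of the robot, y to its left, z up, the work surface at z = 0. Lengths are in m, angles in degrees, forces in N, time in s.
With the tool pointing down it reaches from about 0.25 to 0.725 m from the base axis. Payload 9.7 kg.
Tool frame: the origin (TCP) lies on the centre line of the jaws, within the pads' length; the fingertips stand 14 mm ahead of it and the grasp point (between the pads) lies 5 mm behind it; z points along the fingers, y is the line along which they close (so a half turn about z gives the same grasp; the last joint's range is limited). The gripper opens to 85 mm and grips with 20 to 120 N. Pads are 22 mm wide; open, the fingers measure 114 mm over their backs; the gripper's body (76 mm by 85 mm) begins 54 mm behind the grasp point. The pads swing forward as they close: fully open they stand 13 mm farther back than shut.
Start: joints at [-69.041, 4.979, 10.078, 95.1, 0, 90], TCP at [0.197, -0.514, 0.245] pointing down, gripper open.
Joint ranges: [-179.16, 179.16], [-48.56, 103.87], [-65.8, 70.77], [-126.05, 130.52], [-82.76, 87.17], [-180, 180]. Speed limits (degrees/s): [127.2, 127.2, 147.25, 180, 180, 180].

## Interface

Orientations are given as [roll, pitch, yaw] about the fixed x, y, z axes, in that order (R = Rz(yaw) Ry(pitch) Rx(roll)).
In Python, from workcell import bot, camera, get_calibration, ticket gives the robot as it stands. The module is installed in compiled form; this text tells all that it offers.
- The arm moves only by the tool send_rows, never from a script. Its arguments are lists of equal length, an entry for each row: "linear": the shift along the tool's x, y, z in m, a list of three; "twist": the turn, a rotation vector about the tool's x, y, z in units of 10 degrees (1.0 is 10 degrees), a list of three; "gripper": the opening in per cent of the stroke, from 0 (shut) to 100 (fully open). In form: {"linear": [[x, y, z], ...], "twist": [[wx, wy, wz], ...], "gripper": [gripper, ...]}. A call has 1 to 8 rows; each row shifts and turns the commanded pose from where the row before left it, along the tool's axes as they then stand; what a row does not reach is not made up. A row lasts 1/8 s, in which the tool goes at most 62.5 mm and 10.7 degrees, less where a joint would pass 70% of its speed; a pose out of reach is approached as far as the arm can. A call with a gripper value outside its range is refused whole. The fingers move at their own pace and stop on an object; "grip_force" is the grip in N (left out, the last holds). Time passes only in rows, so rows that do not move let the fingers close. It gives the time, the measured TCP pose, the force, the opening and the grip force at its end, in the units of the state.
- bot.get_obs(): the state, without advancing time (a new reading comes with each control period).
- camera(name): name is "side" or "top" or "wrist"; returns the picture (400x640x3 uint8, red, green, blue); there is no depth.
- get_calibration(name): a dict with "fx", "fy", "cx", "cy" (pixels), "origin" and "orientation" of the camera in the world; the wrist camera has in their place "hand_eye" (4x4, takes a point from camera to tool coordinates, whose origin is the TCP and whose axes are the flange's). Camera axes: x right, y down, z forward; pixel columns grow to the right and rows downward; lengths in m; the calibration is good to about 2 mm. A picture is of the moment at which its call begins: read the wrist's pose just before it. get_calibration takes no time and is no camera call.
- ticket.job_done(): hands the job in; it is judged then, once.
The state is a dict: "time": time; "q": joint angles; "qd": joint speeds; "joint_efforts": joint torques, N m; "ee_pos": TCP position; "tcp_rot": TCP orientation; "wrist_force": force on the tool from outside, world axes, zero at the start; "torque": the same for the moment, N m; "opening": finger opening in m; "grasp_force": force on a finger pad.
Only numpy, scipy, OpenCV 4.12 (cv2) and the standard library are available. Lean on these libraries where they do the work, as an engineer would, in place of code of your own. Each camera call takes 0.05 s, during which the arm holds its last target. There are 200 camera calls.

## Task

Post every used culture plate on the warm stage through the slot of the discard box, so that all of them lie inside it. Then take the surface probe from its stand and, holding it upright, touch its tip for two full seconds onto the blue, the yellow and the red mark of the bare stage, in that order; finally seat the probe fully home in its keyed charging dock and let go. Leave the other things on the bench alone.

Things in the scene. Friction and masses are not known exactly. Their poses are not given: they have to be found in the camera images.
- plate_1: a loose culture plate: flat lidded slab, white with a pink lid bearing two pale round wells, 70 (its x) x 40 (its y) x 10 mm thick (its z), 30 g, origin at the centre of its underside; starts lying flat on the warm stage; may be absent
- plate_2: a loose culture plate: flat lidded slab, white with a pink lid bearing two pale round wells, 70 (its x) x 40 (its y) x 10 mm thick (its z), 30 g, origin at the centre of its underside; starts lying flat on the warm stage; may be absent
- plate_3: a loose culture plate: flat lidded slab, white with a pink lid bearing two pale round wells, 70 (its x) x 40 (its y) x 10 mm thick (its z), 30 g, origin at the centre of its underside; starts lying flat on the warm stage; may be absent
- plate_4: a loose culture plate: flat lidded slab, white with a pink lid bearing two pale round wells, 70 (its x) x 40 (its y) x 10 mm thick (its z), 30 g, origin at the centre of its underside; starts lying flat on the warm stage; may be absent
- plate_5: a loose culture plate: flat lidded slab, white with a pink lid bearing two pale round wells, 70 (its x) x 40 (its y) x 10 mm thick (its z), 30 g, origin at the centre of its underside; starts lying flat on the warm stage; may be absent
- stage: the warm stage: fixed grey slab 280 (x) x 360 (y) x 8 mm high; origin at the centre of its underside on the bench, z up
- mark_blue: a flat blue disc, 20 mm across, printed on the warm stage; origin at its centre on the stage's top surface (no height of its own)
- mark_yellow: a flat yellow disc, 20 mm across, printed on the warm stage; origin at its centre on the stage's top surface (no height of its own)
- mark_red: a flat red disc, 20 mm across, printed on the warm stage; origin at its centre on the stage's top surface (no height of its own)
- discard_box: fixed yellow discard box with clear sides and roof and a red-framed slot: outside 160 (its x) x 110 (its y) mm, roof at 145 mm, walls 5 mm, inner floor 5 mm up; origin at the centre of its underside, z up. The slot is at its upper +x edge (the side towards the warm stage) and takes things in along a chute that runs down at 45 degrees towards the box's -x
- slot (a point): middle of the LOWER edge of the slot mouth, 75 mm along x and 130 mm above the discard box's origin; axes as the box's. The slot is 48 mm wide (along y) and 16 mm high, measured from here square to the chute along (-0.707, 0, 0.707); inside, the chute runs 28 mm down along (-0.707, 0, -0.707), then things drop freely into the box
- tongue_end (a point): outer end of the yellow tongue, 24 mm wide, 70 mm long, that continues the chute floor from the slot outwards and up at 45 degrees, along (0.707, 0, 0.707) in box axes; on the middle of its upper face. Narrower than a plate, so fingers holding a plate by its long sides pass either side. A plate let go on it square to the slot slides in by itself (friction about 0.6)
- probe: loose surface probe, 126 mm tall, 100 g, origin at its tip, z up along it. From the tip: copper foot 12 mm across, steel stem 6 mm, at 58 to 66 mm a square flange 30 x 30 with an orange lug on its +x side (12 mm wide, reaching 27 mm from the axis), from 66 to 126 mm a blue handle 24 (x) x 18 (y) mm. Starts upright in the stand, hanging by its flange, tip 8 mm above the bench
- stand: fixed plain aluminium block 56 x 56 x 66 mm high with a square well of 24 mm, where the probe starts (at any turn); origin at the centre of its underside
- dock: fixed black charging dock 68 (x) x 60 (y) x 74 mm high, origin at the centre of its underside. In its grey top a square recess 34 x 34, 8 mm deep (floor at 66 mm), with a 16 mm wide notch (orange floor) through its +x side; below, a 24 mm well for the stem. Home: probe lug in the notch (probe x along dock x), tip 8 mm above the underside; wrongly turned the lug stays on the rim, 8 mm too high
- medium_bottle: bystander, loose: amber bottle 48 mm across, 100 mm tall, origin at the centre of its underside; leave it where it stands
- tip_box: bystander, loose: blue box 80 x 120 x 58 mm high, origin at the centre of its underside; leave it where it stands
- oil_jar: bystander, loose: small jar 36 mm across, 45 mm tall, origin at the centre of its underside; leave it where it stands
- glass_dish: bystander, loose: flat glass dish 64 mm across, 14 mm high, origin at the centre of its underside; leave it where it stands
- spatula: bystander, loose: spatula 140 mm long, lying flat, origin near its middle; leave it where it stands
Things that resemble listed ones, but are neither listed nor needed, are in the scene too. What is shaped like the plate_3 but orange is not meant.

How it is judged:
By the outcome, as a careful person would: the job done as asked, in the order asked, and still so for the second after the job is handed in, with the robot touching nothing.
Of plate_1, plate_2, plate_3, plate_4, plate_5 only 3 to 5 are there at a start; the rules pass over those that are not, and their reading is None.
At some moment in a run one of plate_1, plate_2, plate_3, plate_4, plate_5 may be knocked a few centimetres aside while the robot is not near it.
It also fails if it takes over 210 s, if anything falls off the work surface, if the arm or the gripper's body presses on something with over 40 N, if the wrist force passes 120 N, or if a joint passes its speed limit or range.

## Working session

There is one attempt and no reset: what is moved stays moved. The work goes in short steps, Python scripts to look and compute and a tool call to move; the robot and the scene stay as the last step left them, time stands still between calls to the robot, and variables do not carry over. Pictures are saved under pics/ and viewed, at most 14 in all, crops included, and the job is handed in when it is done.

Besides the shell and the picture viewer there is one more tool, called after "Call:" as name(argument=value, ...), one argument or row to a line, values as JSON. send_rows: Moves the arm, as the interface text tells. Its arguments: {"type":"object","properties":{"linear":{"type":"array"},"twist":{"type":"array"},"gripper":{"type":"array"},"grip_force":{"type":"number"}},"required":["linear","twist","gripper"]}

```bash
mkdir -p pics; python3 - <<'E'
from workcell import bot,camera,get_calibration
import cv2
print({k:v for k,v in bot.get_obs().items()})
for n in("top","side"):
    print(n,get_calibration(n)); cv2.imwrite(f"pics/{n}0.png",camera(n)[:,:,::-1])
print(get_calibration("wrist"))
E
```

```text
{'time': 0.0, 'q': array([-6.90410092e+01,  5.00970729e+00,  1.00338024e+01,  9.50989606e+01,
       -2.30789258e-03,  8.99994952e+01]), 'qd': array([-0.01182629,  0.03013168, -0.00784094, -0.05312094, -0.02461308,
        0.0066782 ]), 'joint_efforts': array([ 3.64684231e-03, -5.20386600e+01,  4.64808333e+01,  1.62866019e-02,
        1.98004250e-04,  1.29292511e-05]), 'ee_pos': array([ 0.19664867, -0.51341581,  0.24459058]), 'tcp_rot': array([-1.79925134e+02,  2.30723100e-03,  2.09594987e+01]), 'wrist_force': array([ 0.17263769, -0.41047174, -0.25837311]), 'torque': array([ 0.00134906,  0.01295606, -0.02603175]), 'grasp_force': 0.0, 'opening': 0.08550408800787243}
top {'fx': 384.84042014861114, 'fy': 384.84042014861114, 'cx': 313.59391797194377, 'cy': 199.76313189780132, 'origin': array([0.38204117, 0.02427636, 0.97265243]), 'orientation': array([-1.66860398e+02, -1.43809622e-01, -8.72824955e+01])}
side {'fx': 502.58567406232896, 'fy': 502.58567406232896, 'cx': 320.21973405473466, 'cy': 204.51025639075078, 'origin': array([-0.09948837,  0.70213663,  1.12382635]), 'orientation': array([-136.03879299,   -0.78583606, -133.57505695])}
{'fx': 319.2346651035557, 'fy': 319.2346651035557, 'cx': 314.30274824703935, 'cy': 201.25689708880046, 'hand_eye': array([[-3.62522210e-04, -9.48515193e-01, -3.16731427e-01,
         8.32299584e-02],
       [ 9.99999918e-01, -2.86872555e-04, -2.85475945e-04,
        -3.95347213e-04],
       [ 1.79916717e-04, -3.16731505e-01,  9.48515219e-01,
        -1.27264333e-01],
       [ 0.00000000e+00,  0.00000000e+00,  0.00000000e+00,
         1.00000000e+00]])}
```

View pics/top0.png

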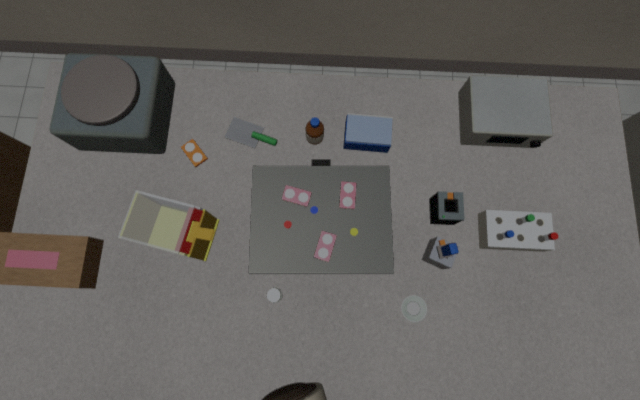

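View pics/side0.png

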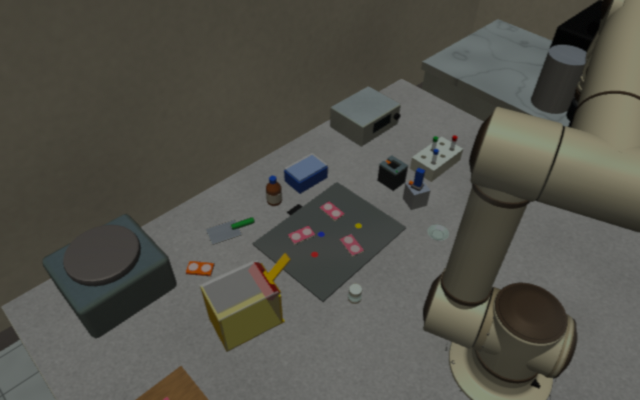

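Three plates are on the stage, at (296,196), (348,195) and (326,246). The marks are blue (314,210), yellow (354,232) and red (288,224). The box is at (170,225), the dock at (448,205) and the stand with probe at (445,250). I'll measure these and zoom in on the fixtures.

```bash
cat > h.py <<'E'
import numpy as np,cv2
from workcell import bot,camera,get_calibration
from scipy.spatial.transform import Rotation as R
def cam(n,obs=None):
    c=get_calibration(n); K=np.array([[c['fx'],0,c['cx']],[0,c['fy'],c['cy']],[0,0,1]])
    if n=='wrist':
        T=np.eye(4); T[:3,:3]=R.from_euler('xyz',obs['tcp_rot'],degrees=True).as_matrix(); T[:3,3]=obs['ee_pos']; T=T@c['hand_eye']
        return K,T[:3,:3],T[:3,3]
    return K,R.from_euler('xyz',c['orientation'],degrees=True).as_matrix(),np.array(c['origin'])
def unproj(C,uv,z):
    K,Rm,o=C; d=Rm@np.linalg.inv(K)@[uv[0],uv[1],1]; return (o+d*(z-o[2])/d[2])
def proj(C,P):
    K,Rm,o=C; p=(np.atleast_2d(P)-o)@Rm; q=p@K.T; return q[:,:2]/q[:,2:]
def snap(n):
    o=bot.get_obs(); im=camera(n); return o,im,cam(n,o)
def blobs(im,lo,hi,amin=20):
    hsv=cv2.cvtColor(im,cv2.COLOR_RGB2HSV); m=cv2.inRange(hsv,np.array(lo),np.array(hi))
    return m,hsv
def plates(im,C,z=0.018,amin=60):
    """pink+pale plate blobs: (x,y,yaw of long axis,len,wid)"""
    hsv=cv2.cvtColor(im,cv2.COLOR_RGB2HSV).astype(int)
    m=((hsv[...,0]>160)&(hsv[...,1]>50)&(hsv[...,1]<185)&(hsv[...,2]>90)).astype(np.uint8)
    m=cv2.morphologyEx(m,cv2.MORPH_CLOSE,np.ones((3,3)))
    out=[]
    for c in cv2.findContours(m,cv2.RETR_EXTERNAL,cv2.CHAIN_APPROX_NONE)[0]:
        if cv2.contourArea(c)<amin: continue
        w=np.array([unproj(C,p,z)[:2] for p in c[:,0].astype(float)])
        (x,y),(a,b),t=cv2.minAreaRect((w*1000).astype(np.float32))
        if a<b:a,b,t=b,a,t+90
        out.append((round(x/1000,4),round(y/1000,4),round((t+90)%180-90,1),round(a,1),round(b,1)))
    return out
E
python3 - <<'E'
from h import *
im=cv2.imread('pics/top0.png')[:,:,::-1].copy(); C=cam('top')
print(plates(im,C))
hsv=cv2.cvtColor(im,cv2.COLOR_RGB2HSV)
for n,p in dict(blue=(314,210),yellow=(354,232),red=(288,224)).items():
    h0=hsv[p[1],p[0]].astype(int); r=hsv[p[1]-7:p[1]+8,p[0]-7:p[0]+8].astype(int)
    m=(abs(((r[...,0]-h0[0]+90)%180)-90)<12)&(r[...,1]>110); v,u=np.nonzero(m)
    print(n,h0,m.sum(),unproj(C,(u.mean()+p[0]-7,v.mean()+p[1]-7),.008))
for n,p in dict(st1=(250,166),st2=(391,166),st3=(394,273),st4=(249,273)).items(): print(n,unproj(C,p,.008))
a=cv2.resize(im[180:270,115:225],None,fx=5,fy=5,interpolation=cv2.INTER_CUBIC)[:,:,::-1]
b=cv2.resize(im[180:270,425:475],None,fx=5,fy=5,interpolation=cv2.INTER_CUBIC)[:,:,::-1]
cv2.imwrite('pics/z1.png',np.clip(np.hstack([a,b])*1.5,0,255))
E
```

```text
[(0.4224, 0.7166, 89.9, 126.0, 41.5), (0.4898, -0.0012, -14.5, 68.7, 39.4), (0.615, 0.0775, 76.9, 69.4, 39.1), (0.6222, -0.0535, -2.7, 70.9, 39.3)]
blue [113 182 137] 44 [0.58138912 0.03056529 0.008     ]
yellow [ 31 149 140] 48 [ 0.53003981 -0.07262962  0.008     ]
red [  1 166 134] 42 [0.54083773 0.09606945 0.008     ]
st1 [0.69003816 0.20370247 0.008     ]
st2 [ 0.70791175 -0.16642893  0.008     ]
st3 [ 0.43136917 -0.17429659  0.008     ]
st4 [0.41438743 0.18269596 0.008     ][ WARN:0@0.173] global loadsave.cpp:1063 imwrite_ Unsupported depth image for selected encoder is fallbacked to CV_8U.
```

View pics/z1.png

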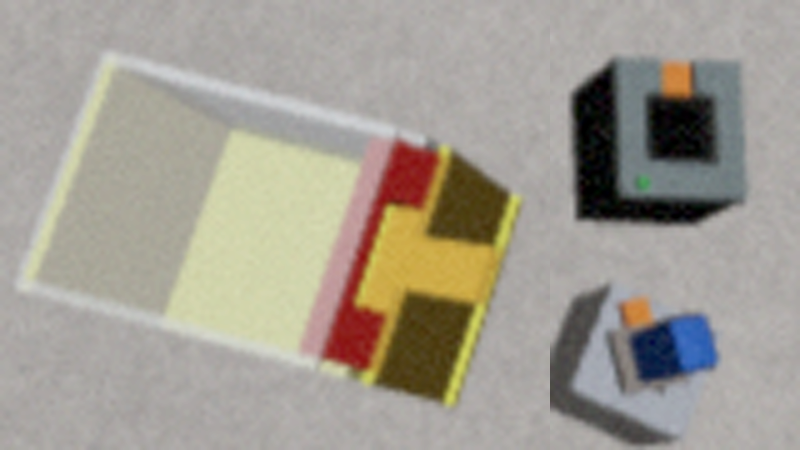

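The zoom shows the box roof with the tongue pointing right and slightly down, the dock with its notch towards image up (+x world), and the probe tilted in view with its lug at the upper left. I'll fit the poses and move over the stage.

```bash
cat > fit.py <<'E'
from h import *
from scipy.optimize import least_squares
C=cam('top')
def A(X,Y):return (115+X/5-.4,180+Y/5-.4)
def B(X,Y):return (425+(X-550)/5-.4,180+Y/5-.4)
def fit(name,pts,x0):
    P=np.array([p for p,_ in pts]);U=np.array([u for _,u in pts])
    def w(t):
        r=R.from_euler('z',t[2]).as_matrix(); return P@r.T+[t[0],t[1],0]
    s=least_squares(lambda t:(proj(C,w(t))-U).ravel(),x0)
    print(name,s.x[:2].round(4),np.degrees(s.x[2]).round(2),'res',(proj(C,w(s.x))-U).round(1).tolist()); return s.x
if __name__=='__main__':
    b=fit('box',[((-.08,.055,.145),A(20,290)) if 0 else ((-.08,-.055,.145),A(20,290)),((-.08,.055,.145),A(105,53)),((.08,.055,0),A(521,195)),((.08,-.055,0),A(452,406)),((.1245,.012,.1795),A(500,248)),((.1245,-.012,.1795),A(487,303))],[.5,.35,np.radians(-107)])
    fit('dock',[((x,y,.074),B(*u)) for (x,y),u in zip([(.034,.03),(.034,-.03),(-.034,-.03),(-.034,.03)],[(612,58),(742,60),(747,200),(617,197)])],[.6,-.28,0])
    print('lug world',unproj(C,B(635,312),.074),'handle base/flange', unproj(C,B(650,350),.082),'handle top',unproj(C,B(697,343),.134))
    print('stage tc',[unproj(C,B(*u),.066) for u in [(608,283),(703,368),(690,437)]])
E
python3 fit.py
```

```text
box [0.5086 0.3592] -101.58 res [[-0.6, 0.2], [0.2, -0.3], [1.2, 0.6], [1.8, 0.4], [-0.6, -0.5], [-1.5, -0.3]]
dock [ 0.594  -0.2958] 0.69 res [[0.4, -0.2], [-0.7, 0.3], [-0.2, 0.1], [0.5, -0.2]]
lug world [ 0.50469118 -0.27202913  0.074     ] handle base/flange [ 0.48631788 -0.27582062  0.082     ] handle top [ 0.48424973 -0.27883864  0.134     ]
stage tc [array([ 0.51896267, -0.26226657,  0.066     ]), array([ 0.48093933, -0.30581449,  0.066     ]), array([ 0.44862506, -0.29861021,  0.066     ])]
```

Call:
send_rows(
  linear=[
    [0.0, 0.0, -0.05],
    [0.05, -0.02, -0.05],
    [0.05, -0.03, 0],
    [0.05, -0.03, 0],
    [0.04, -0.04, 0],
    [0.04, -0.04, 0],
    [0.04, -0.04, 0],
    [0, 0, 0],
  ],
  twist=[
    [0, 0, 0],
    [0, 0, 0.7],
    [0, 0, 0.7],
    [0, 0, 0.7],
    [0, 0, 0],
    [0, 0, 0],
    [0, 0, 0],
    [0, 0, 0],
  ],
  gripper=[100, 100, 100, 100, 100, 100, 100, 100],
  grip_force=30,
)

```text
time: 1.1
ee_pos: [0.4398, -0.283, 0.3371]
tcp_rot: [-179.9, 0.0, 0.2]
wrist_force: [0.0, -0.3, 0.1]
opening: 0.085
grasp_force: 0.0
```

```bash
cat >> h.py <<'E'
import json
def Rt(yaw,tilt=0,about='y'):
    """tool down with given yaw, then turned by tilt deg about its own y"""
    return R.from_euler('xyz',[180,0,yaw],degrees=True)*R.from_euler(about,tilt,degrees=True)
def plan(wps,start=None,v=.05,w=9.):
    """wps: (pos,Rot,grip[,v]); prints calls of <=8 rows"""
    if start is None:
        o=bot.get_obs(); start=(np.array(o['ee_pos']),R.from_euler('xyz',o['tcp_rot'],degrees=True))
    p,r=start; rows=[]
    for wp in wps:
        P,Q,g=wp[:3]; vv=wp[3] if len(wp)>3 else v; P=np.array(P,float)
        if len(wp)>4: rows+= [([0,0,0],[0,0,0],g)]*wp[4]; continue
        n=int(np.ceil(max(np.linalg.norm(P-p)/vv,np.degrees((r.inv()*Q).magnitude())/w,1)-1e-3))
        for i in range(n):
            k=1/(n-i); l=np.round(r.inv().apply((P-p)*k),4); 
            t=np.round(np.degrees((r.inv()*Q).as_rotvec()*k)/10,3)
            p=p+r.apply(l); r=r*R.from_rotvec(np.radians(t*10)); rows.append((l.tolist(),t.tolist(),g))
    for i in range(0,len(rows),8):
        c=rows[i:i+8]; print(json.dumps({"linear":[a[0] for a in c],"twist":[a[1] for a in c],"gripper":[a[2] for a in c]}).replace('-0.0,','0,').replace('-0.0]','0]').replace('0.0,','0,').replace('0.0]','0]'))
    print('end',p.round(4),r.as_euler('xyz',degrees=True).round(1),len(rows))
    return p,r
E
python3 - <<'E'
from h import *
o,im,C=snap('wrist'); print(o['q'].round(1),o['ee_pos'],o['tcp_rot'])
np.savez('w1.npz',o=json.dumps({k:np.asarray(o[k]).tolist() for k in('ee_pos','tcp_rot')}),im=im)
cv2.imwrite('pics/w1.png',np.clip(im[:,:,::-1]*1.4,0,255).astype(np.uint8))
E
```

```text
[-32.8   4.5  20.1 105.6   0.  147. ] [ 0.43980257 -0.28301397  0.33706111] [-1.79940177e+02  4.36127467e-02  2.36766909e-01]
```

View pics/w1.png

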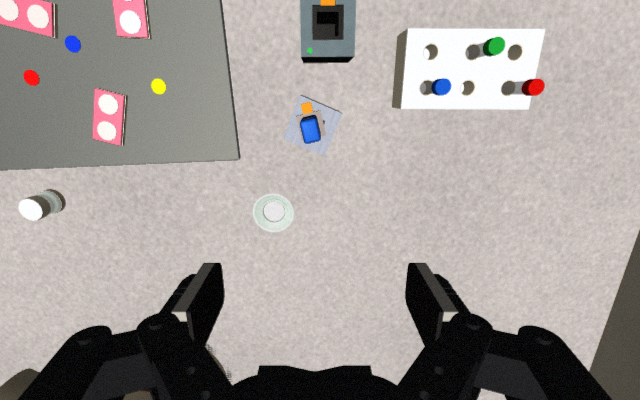

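The wrist view shows the dock (327,25), the probe in its stand (310,128), the dish (273,212) and the marks. Moving to above plate_1, turning the long way round because of the wrist range.

```bash
python3 - <<'E'
from h import *
s=plan([((.5,-.1,.3),Rt(80),70),((.58,.05,.25),Rt(170),70),((.615,.0775,.16),Rt(-103.1),70)])
E
```

```text
{"linear": [[0.0069, -0.0205, 0.0041], [0.0099, -0.0192, 0.0041], [0.0128, -0.0174, 0.0042], [0.0153, -0.0152, 0.0041], [0.0175, -0.0127, 0.0041], [0.0192, -0.0098, 0.0042], [0.0205, -0.0067, 0.0041], [0.0213, -0.0035, 0.0042]], "twist": [[-0.001, 0, -0.887], [-0.001, 0, -0.887], [-0.001, 0, -0.887], [-0.001, 0, -0.887], [-0.001, 0.001, -0.887], [-0.001, 0.001, -0.888], [0, 0, -0.887], [-0.001, 0.001, -0.888]], "gripper": [70, 70, 70, 70, 70, 70, 70, 70]}
{"linear": [[0.0215, -0.0002, 0.0041], [0.0162, 0.0053, 0.005], [0.0151, 0.0077, 0.005], [0.0137, 0.01, 0.005], [0.012, 0.012, 0.005], [0.01, 0.0138, 0.005], [0.0077, 0.0152, 0.005], [0.0052, 0.0162, 0.005]], "twist": [[0, 0, -0.887], [0, 0, -0.9], [0, 0, -0.9], [0, 0, -0.9], [0, 0, -0.9], [0, 0, -0.9], [0, 0, -0.9], [0, 0, -0.9]], "gripper": [70, 70, 70, 70, 70, 70, 70, 70]}
{"linear": [[0.0027, 0.0168, 0.005], [0, 0.017, 0.005], [-0.0027, 0.0168, 0.005], [-0.003, 0.0033, 0.009], [-0.0034, 0.0028, 0.009], [-0.0038, 0.0023, 0.009], [-0.0041, 0.0017, 0.009], [-0.0043, 0.001, 0.009]], "twist": [[0, 0, -0.9], [0, 0, -0.9], [0, 0, -0.9], [0, 0, -0.869], [0, 0, -0.869], [0, 0, -0.869], [0, 0, -0.869], [0, 0, -0.869]], "gripper": [70, 70, 70, 70, 70, 70, 70, 70]}
{"linear": [[-0.0045, 0.0004, 0.009], [-0.0044, -0.0003, 0.009], [-0.0044, -0.001, 0.009], [-0.0041, -0.0016, 0.009], [-0.0039, -0.0023, 0.009]], "twist": [[0, 0, -0.869], [0, 0, -0.869], [0, 0, -0.869], [0, 0, -0.869], [0, 0, -0.869]], "gripper": [70, 70, 70, 70, 70]}
end [0.615  0.0775 0.16  ] [-180.    -0.  -103.1] 29
```

Call:
send_rows(
  linear=[
    [0.022, -0.045, 0.022],
    [0.022, -0.045, 0.022],
    [0.022, -0.045, 0.022],
    [0.022, -0.045, 0.022],
    [0.022, -0.045, 0.022],
    [0.022, -0.045, 0.022],
    [0.022, -0.045, 0.022],
    [0.022, -0.045, 0.022],
  ],
  twist=[
    [0, 0, 0],
    [0, 0, 0],
    [0, 0, 0],
    [0, 0, 0],
    [0, 0, 0],
    [0, 0, 0],
    [0, 0, 0],
    [0, 0, -0.89],
  ],
  gripper=[70, 70, 70, 70, 70, 70, 70, 70],
)

```text
time: 2.15
ee_pos: [0.6138, 0.0601, 0.1614]
tcp_rot: [-179.4, -0.1, 10.2]
wrist_force: [0.6, 0.3, 0.7]
opening: 0.0595
grasp_force: 0.0
```

Call:
send_rows(
  linear=[
    [0, 0, 0],
    [0, 0, 0],
    [0, 0, 0],
    [0, 0, 0],
    [0, 0, 0],
    [0, 0, 0],
    [0, 0, 0],
    [0, 0, 0],
  ],
  twist=[
    [0, 0, -0.89],
    [0, 0, -0.89],
    [0, 0, -0.89],
    [0, 0, -0.89],
    [0, 0, -0.89],
    [0, 0, -0.89],
    [0, 0, -0.89],
    [0, 0, -0.89],
  ],
  gripper=[70, 70, 70, 70, 70, 70, 70, 70],
)

```text
time: 3.15
ee_pos: [0.6132, 0.0593, 0.1621]
tcp_rot: [-179.9, -0.6, 81.6]
wrist_force: [0.3, -0.0, -0.3]
opening: 0.0601
grasp_force: 0.0
```

Call:
send_rows(
  linear=[
    [0, 0, 0],
    [0, 0, 0],
    [0, 0, 0],
    [0, 0, 0],
    [0, 0, 0],
    [0, 0, 0],
    [0, 0, 0],
    [0, 0, 0],
  ],
  twist=[
    [0, 0, -0.89],
    [0, 0, -0.89],
    [0, 0, -0.89],
    [0, 0, -0.89],
    [0, 0, -0.89],
    [0, 0, -0.89],
    [0, 0, -0.89],
    [0, 0, -0.89],
  ],
  gripper=[70, 70, 70, 70, 70, 70, 70, 70],
)

```text
time: 4.15
ee_pos: [0.6132, 0.0593, 0.1621]
tcp_rot: [179.5, -0.3, 152.8]
wrist_force: [0.4, -0.2, -0.1]
opening: 0.0599
grasp_force: 0.0
```

Call:
send_rows(
  linear=[
    [0, 0, 0],
    [0, 0, 0],
    [0, 0, 0],
    [0, 0, 0],
    [0, 0, 0],
  ],
  twist=[
    [0, 0, -0.89],
    [0, 0, -0.89],
    [0, 0, -0.89],
    [0, 0, -0.77],
    [0, 0, 0],
  ],
  gripper=[70, 70, 70, 70, 70],
)

```text
time: 4.78
ee_pos: [0.6132, 0.0596, 0.1622]
tcp_rot: [179.4, 0.0, -173.2]
wrist_force: [-0.5, 0.5, 0.4]
opening: 0.0595
grasp_force: 0.0
```

```bash
python3 - <<'E'
from h import *
o,im,C=snap('wrist'); print(o['q'].round(1),o['ee_pos'].round(4),o['tcp_rot'].round(2),o['opening'])
print(plates(im,C,amin=800))
cv2.imwrite('pics/w2.png',np.clip(im[:,:,::-1]*1.4,0,255).astype(np.uint8))
E
```

```text
[ 5.3 13.2 10.2 86.9  0.6 -1.5] [0.6132 0.0596 0.1622] [ 1.7942e+02  3.0000e-02 -1.7317e+02] 0.059500642410275306
[(0.6167, 0.0794, 76.7, 68.4, 39.2), (0.6248, -0.0511, -2.2, 68.9, 39.0), (0.4954, 0.0003, -14.3, 62.3, 38.9)]
```

View pics/w2.png

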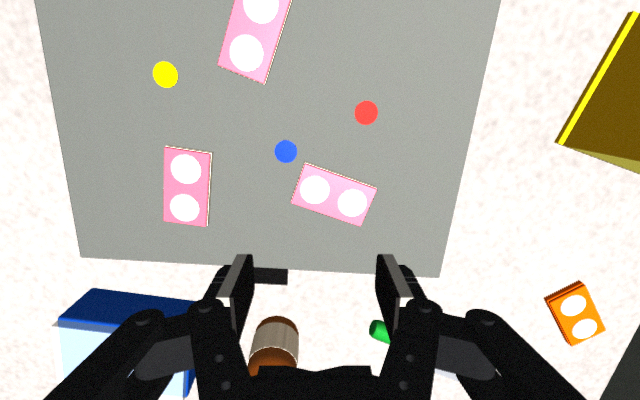

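The wrist picture shows plate_1 at (334,195), plate_2 at (187,187) and plate_3 at the top edge, with the box at upper right. Continuing to above plate_1.

```bash
python3 - <<'E'
from h import *
s=plan([((.616,.0785,.12),Rt(-103.2),70)])
E
```

```text
{"linear": [[-0.0006, 0.0022, 0.0053], [-0.001, 0.0021, 0.0053], [-0.0013, 0.0019, 0.0053], [-0.0015, 0.0017, 0.0053], [-0.0018, 0.0015, 0.0053], [-0.002, 0.0012, 0.0053], [-0.0022, 0.0009, 0.0052], [-0.0023, 0.0006, 0.0053]], "twist": [[0.006, 0.005, -0.876], [0.006, 0.005, -0.876], [0.006, 0.005, -0.876], [0.006, 0.005, -0.876], [0.006, 0.005, -0.876], [0.006, 0.005, -0.876], [0.006, 0.005, -0.876], [0.007, 0.004, -0.875]], "gripper": [70, 70, 70, 70, 70, 70, 70, 70]}
end [0.616  0.0785 0.12  ] [ 180.     0.  -103.2] 8
```

Call:
send_rows(
  linear=[
    [-0.0006, 0.0022, 0.0053],
    [-0.001, 0.0021, 0.0053],
    [-0.0013, 0.0019, 0.0053],
    [-0.0015, 0.0017, 0.0053],
    [-0.0018, 0.0015, 0.0053],
    [-0.002, 0.0012, 0.0053],
    [-0.0022, 0.0009, 0.0052],
    [-0.0023, 0.0006, 0.0053],
  ],
  twist=[
    [0.006, 0.005, -0.876],
    [0.006, 0.005, -0.876],
    [0.006, 0.005, -0.876],
    [0.006, 0.005, -0.876],
    [0.006, 0.005, -0.876],
    [0.006, 0.005, -0.876],
    [0.006, 0.005, -0.876],
    [0.007, 0.004, -0.875],
  ],
  gripper=[70, 70, 70, 70, 70, 70, 70, 70],
)

```text
time: 5.82
ee_pos: [0.6159, 0.0791, 0.1198]
tcp_rot: [-180.0, 0.0, -102.9]
wrist_force: [0.9, -0.1, -0.6]
opening: 0.06
grasp_force: 0.0
```

Call:
send_rows(
  linear=[
    [0, 0, 0],
  ],
  twist=[
    [0, 0, 0],
  ],
  gripper=[70],
)

```text
time: 5.95
ee_pos: [0.6157, 0.0793, 0.1196]
tcp_rot: [180.0, -0.0, -103.2]
wrist_force: [0.7, -0.5, 0.2]
opening: 0.0597
grasp_force: 0.0
```

```bash
python3 - <<'E'
from h import *
o,im,C=snap('wrist'); print(o['q'].round(1),o['ee_pos'].round(4),o['tcp_rot'].round(2),o['opening'])
print(plates(im,C,amin=800))
P=[p for p in plates(im,C,amin=800) if abs(p[0]-.616)<.03 and abs(p[1]-.078)<.03][0]
plan([((P[0],P[1],.06),Rt(P[2]-180),70,.03),((P[0],P[1],.0245),Rt(P[2]-180),70,.018),(0,0,0,0,4)])
cv2.imwrite('pics/w3.png',np.clip(im[:,:,::-1]*1.4,0,255).astype(np.uint8))
E
```

```text
[  7.3  14.1   6.5  82.5   0.  -69.5] [0.6157 0.0793 0.1196] [ 1.7996e+02 -1.0000e-02 -1.0317e+02] 0.059723940443344024
[(0.6172, 0.0785, 76.7, 68.3, 39.0), (0.4933, 0.0005, -14.5, 68.8, 38.8), (0.6253, -0.0507, -2.2, 68.4, 37.2)]
{"linear": [[0.0002, -0.0008, 0.03], [0.0003, -0.0007, 0.03], [0, 0, 0.0177], [0, 0, 0.0178], [0, 0, 0], [0, 0, 0], [0, 0, 0], [0, 0, 0]], "twist": [[0, 0, 0.001], [0.001, 0, 0.002], [0, 0, 0], [0, 0, 0], [0, 0, 0], [0, 0, 0], [0, 0, 0], [0, 0, 0]], "gripper": [70, 70, 70, 70, 0, 0, 0, 0]}
end [0.6172 0.0785 0.0245] [-180.     0.  -103.3] 8
```

Call:
send_rows(
  linear=[
    [0.0002, -0.0008, 0.03],
    [0.0003, -0.0007, 0.03],
    [0, 0, 0.0177],
    [0, 0, 0.0178],
    [0, 0, 0],
    [0, 0, 0],
    [0, 0, 0],
    [0, 0, 0],
  ],
  twist=[
    [0, 0, 0],
    [0, 0, 0],
    [0, 0, 0],
    [0, 0, 0],
    [0, 0, 0],
    [0, 0, 0],
    [0, 0, 0],
    [0, 0, 0],
  ],
  gripper=[70, 70, 70, 70, 70, 0, 0, 0],
  grip_force=30,
)

```text
time: 7.0
ee_pos: [0.618, 0.079, 0.0259]
tcp_rot: [-179.9, 0.1, -103.0]
wrist_force: [-0.6, -0.4, 5.0]
opening: 0.039
grasp_force: 30.7
```

Call:
send_rows(
  linear=[
    [0, 0, 0],
    [0, 0, 0],
    [0, 0, -0.03],
    [0, 0, -0.05],
    [0, 0, -0.06],
    [0, 0, -0.06],
    [0, 0, -0.05],
    [0, 0, 0],
  ],
  twist=[
    [0, 0, 0],
    [0, 0, 0],
    [0, 0, 0],
    [0, 0, 0],
    [0, 0, 0],
    [0, 0, 0],
    [0, 0, 0],
    [0, 0, 0],
  ],
  gripper=[0, 0, 0, 0, 0, 0, 0, 0],
)

```text
time: 8.0
ee_pos: [0.6182, 0.079, 0.2795]
tcp_rot: [-179.6, 0.2, -103.0]
wrist_force: [0.1, -0.2, -0.0]
opening: 0.0387
grasp_force: 30.4
```

```bash
python3 - <<'E'
from h import *
o,im,C=snap('wrist'); print(o['q'].round(1),o['ee_pos'].round(4),o['tcp_rot'].round(2),o['opening'])
t=camera('top'); cv2.imwrite('pics/t1.png',t[:,:,::-1])
a=np.hstack([cv2.resize(im,(480,300)),t[150:300,100:260].repeat(2,0).repeat(2,1)])
cv2.imwrite('pics/w4.png',np.clip(a[:,:,::-1]*1.3,0,255).astype(np.uint8))
E
```

```text
[  7.3  16.2  26.8 100.2   0.  -69.8] [0.6182 0.079  0.2795] [-1.7960e+02  1.6000e-01 -1.0296e+02] 0.03866110160834383
```

View pics/w4.png

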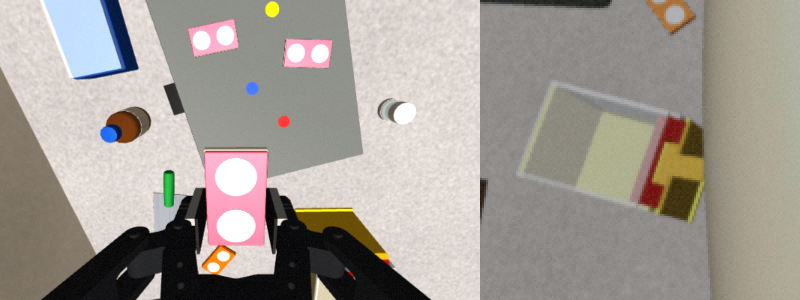

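Plate_1 is held squarely between the pads, and the slot is clear of the arm in the top view. I'll check the box fit by overlaying the model on the top and side images.

```bash
cat > ov.py <<'E'
from h import *
B=[(.5086,.3592,-101.58)]
def draw(b):
    r=R.from_euler('z',b[2],degrees=True)
    out=[]
    for n,(x0,y0,x1,y1),s in (('top',(115,180,225,270),4),('side',(195,245,295,350),3.5)):
        im=cv2.imread(f'pics/{n}0.png'); C=cam(n)
        a=cv2.resize(im[y0:y1,x0:x1],None,fx=s,fy=s,interpolation=cv2.INTER_CUBIC)
        def L(P,Q,c):
            u=proj(C,r.apply(np.array([P,Q],float))+[b[0],b[1],0]); u=((u+.5-[x0,y0])*s).astype(int)
            cv2.line(a,tuple(map(int,u[0])),tuple(map(int,u[1])),c,1)
        k=[(-.08,-.055),(.08,-.055),(.08,.055),(-.08,.055)]
        for i in range(4):
            p,q=k[i],k[(i+1)%4]; L((*p,0),(*q,0),(255,0,0))
        for P,Q in (((-.08,-.055,.145),(-.08,.055,.145)),((-.08,.055,.145),(.05,.055,.145)),((-.08,-.055,.145),(.05,-.055,.145))): L(P,Q,(0,255,0))
        e=.1245;
        for y in(-.012,.012): L((.075,y,.13),(e,y,.1795),(255,0,255))
        L((e,-.012,.1795),(e,.012,.1795),(255,0,255)); L((.075,-.024,.13),(.075,.024,.13),(255,255,0))
        L((.0637,-.024,.1413),(.0637,.024,.1413),(255,255,0))
        out.append(a)
    h=max(o.shape[0] for o in out); out=[cv2.copyMakeBorder(o,0,h-o.shape[0],0,0,cv2.BORDER_CONSTANT) for o in out]
    return np.hstack(out)
import sys
cv2.imwrite(sys.argv[1],draw(tuple(map(float,sys.argv[2:5]))))
E
python3 ov.py pics/ov1.png .5086 .3592 -101.58
```

```text
(no output)
```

View pics/ov1.png

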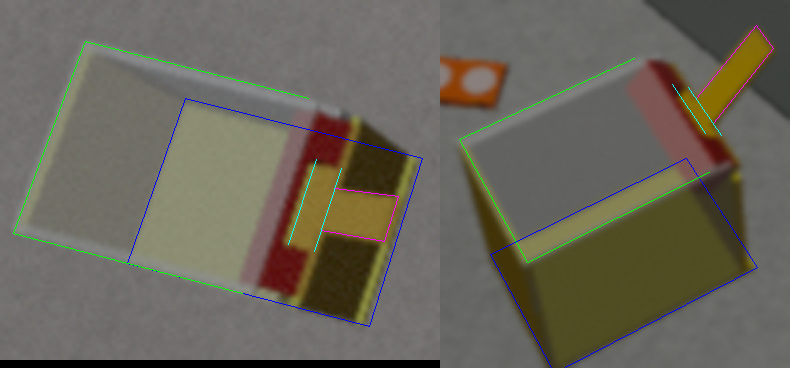

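The overlay matches in both views: the tongue and roof edges coincide to about 1 px. Planning the posting.

```bash
cat >> h.py <<'E'
BOX=(.5086,.3592,-101.58)
def bw(p): return R.from_euler('z',BOX[2],degrees=True).apply(p)+[BOX[0],BOX[1],0]
def post_pose(d=.052,h=.020):
    s=.70710678; n=np.array([-s,0,s]); S=np.array([.075+d*s,0,.13+d*s]); return bw(S+n*h)
QP=Rt(BOX[2],45)
E
python3 - <<'E'
from h import *
pre=post_pose(h=.075); fin=post_pose(); print(pre,fin)
hi=pre+[0,0,.06]
plan([(hi,QP,0),(pre,QP,0),(fin,QP,0,.015)])
E
```

```text
[0.49680946 0.30165902 0.21980256] [0.48900267 0.26355975 0.18091169]
{"linear": [[-0.0317, 0.0279, -0.0009], [-0.0314, 0.0278, -0.005], [-0.0306, 0.0277, -0.0092], [-0.0292, 0.0275, -0.0131], [-0.0273, 0.0274, -0.0168], [-0.025, 0.0273, -0.0204], [-0.0212, 0, 0.0212], [-0.0212, 0, 0.0213]], "twist": [[0.008, 0.75, -0.022], [0.008, 0.75, -0.022], [0.009, 0.751, -0.022], [0.008, 0.75, -0.022], [0.009, 0.751, -0.022], [0.008, 0.75, -0.022], [0, 0, 0], [0, 0, 0]], "gripper": [0, 0, 0, 0, 0, 0, 0, 0]}
{"linear": [[0, 0, 0.0137], [0, 0, 0.0138], [0, 0, 0.0137], [0, -0.0001, 0.0138]], "twist": [[0, 0, 0], [0, 0, 0], [0, 0, 0], [0, 0, 0]], "gripper": [0, 0, 0, 0]}
end [0.489  0.2635 0.1809] [ 180.   -45.  -101.6] 12
```

Call:
send_rows(
  linear=[
    [-0.0317, 0.0279, -0.0009],
    [-0.0314, 0.0278, -0.005],
    [-0.0306, 0.0277, -0.0092],
    [-0.0292, 0.0275, -0.0131],
    [-0.0273, 0.0274, -0.0168],
    [-0.025, 0.0273, -0.0204],
    [-0.0212, 0, 0.0212],
    [0, 0, 0],
  ],
  twist=[
    [0.008, 0.75, -0.022],
    [0.008, 0.75, -0.022],
    [0.009, 0.751, -0.022],
    [0.008, 0.75, -0.022],
    [0.009, 0.751, -0.022],
    [0.008, 0.75, -0.022],
    [0, 0, 0],
    [0, 0, 0],
  ],
  gripper=[0, 0, 0, 0, 0, 0, 0, 0],
)

```text
time: 9.1
ee_pos: [0.4836, 0.2809, 0.2163]
tcp_rot: [-178.8, -43.3, -101.2]
wrist_force: [-1.2, -0.2, 0.5]
opening: 0.0385
grasp_force: 31.0
```

```bash
python3 - <<'E'
from h import *
o,im,C=snap('wrist');print(o['q'].round(1),o['ee_pos'].round(4),o['tcp_rot'].round(2),o['opening'])
plan([(post_pose(h=.075),QP,0),(post_pose(),QP,0,.015)])
cv2.imwrite('pics/w5.png',np.clip(im[:,:,::-1]*1.3,0,255).astype(np.uint8))
E
```

```text
[ 42.1  38.3  38.7 126.9 -25.2 -28.7] [0.4836 0.2809 0.2163] [-178.81  -43.31 -101.24] 0.038520221181940116
{"linear": [[-0.0162, -0.0086, -0.0166], [0, 0, 0.0138], [0, 0, 0.0137], [0, 0, 0.0138], [0, 0, 0.0137]], "twist": [[-0.146, 0.183, 0.01], [0, 0, 0], [0, 0, 0], [0, 0, 0], [0, 0, 0]], "gripper": [0, 0, 0, 0, 0]}
end [0.489  0.2636 0.181 ] [ 180.   -45.  -101.6] 5
```

View pics/w5.png

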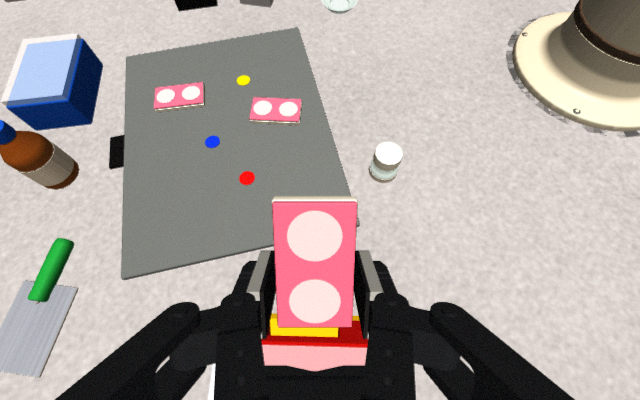

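The plate is square to the chute, with the slot frame just below it at (315,350). Joint 4 is near its limit at this height, so I'll go down a lower path.

```bash
python3 - <<'E'
from h import *
plan([(post_pose(h=.045,d=.055),QP,0,.015),(post_pose(),QP,0,.01)])
E
```

```text
{"linear": [[-0.0061, -0.0039, 0.0067], [-0.0063, -0.004, 0.0065], [-0.001, 0, 0.0083], [-0.001, 0, 0.0083], [-0.001, 0, 0.0084]], "twist": [[-0.073, 0.091, 0.005], [-0.073, 0.092, 0.005], [0, 0, 0], [0, 0, 0], [0, 0, 0]], "gripper": [0, 0, 0, 0, 0]}
end [0.489  0.2636 0.1809] [ 180.   -45.  -101.6] 5
```

Call:
send_rows(
  linear=[
    [-0.0061, -0.0039, 0.0067],
    [-0.0063, -0.004, 0.0065],
    [0, 0, 0],
    [0, 0, 0],
  ],
  twist=[
    [-0.073, 0.091, 0.005],
    [-0.073, 0.092, 0.005],
    [0, 0, 0],
    [0, 0, 0],
  ],
  gripper=[0, 0, 0, 0],
)

```text
time: 9.65
ee_pos: [0.4928, 0.2791, 0.2018]
tcp_rot: [-179.8, -44.8, -101.7]
wrist_force: [-0.1, -0.5, -0.6]
opening: 0.0386
grasp_force: 31.0
```

```bash
python3 - <<'E'
from h import *
o=bot.get_obs();print(o['q'].round(1),o['ee_pos'].round(4),o['tcp_rot'].round(2),o['opening'],o['wrist_force'])
plan([(post_pose(),QP,0,.01)])
E
```

```text
[ 41.3  41.3  40.7 127.8 -25.2 -28.1] [0.4928 0.2791 0.2018] [-179.82  -44.83 -101.73] 0.038638740688025384 [-0.05418681 -0.5481396  -0.6258083 ]
{"linear": [[-0.0011, 0.0002, 0.0087], [-0.0011, 0.0002, 0.0087], [-0.0012, 0.0002, 0.0087]], "twist": [[-0.002, 0.006, -0.004], [-0.003, 0.006, -0.003], [-0.002, 0.005, -0.004]], "gripper": [0, 0, 0]}
end [0.489  0.2636 0.1809] [ 180.   -45.  -101.6] 3
```

Call:
send_rows(
  linear=[
    [-0.0011, 0, 0.009],
    [-0.0011, 0, 0.009],
    [-0.0011, 0, 0.008],
    [0, 0, 0],
    [0, 0, 0],
  ],
  twist=[
    [0, 0, 0],
    [0, 0, 0],
    [0, 0, 0],
    [0, 0, 0],
    [0, 0, 0],
  ],
  gripper=[0, 0, 0, 0, 0],
)

```text
time: 10.28
ee_pos: [0.4894, 0.2636, 0.1811]
tcp_rot: [-179.8, -44.8, -101.7]
wrist_force: [-0.2, 0.2, 0.1]
opening: 0.0389
grasp_force: 32.8
```

```bash
python3 - <<'E'
from h import *
o=bot.get_obs();print(o['q'].round(1),o['ee_pos'].round(4),o['tcp_rot'].round(2),o['wrist_force'].round(1), post_pose())
s=camera('side'); t=camera('top')
a=np.hstack([cv2.resize(s[225:325,195:315],None,fx=4,fy=4,interpolation=cv2.INTER_CUBIC),cv2.resize(t[180:280,150:230],None,fx=4,fy=4)])
cv2.imwrite('pics/s1.png',np.clip(a[:,:,::-1]*1.3,0,255).astype(np.uint8))
E
```

```text
[ 40.5  38.7  34.6 124.  -25.7 -28.8] [0.4894 0.2636 0.1811] [-179.81  -44.82 -101.72] [-0.2  0.2  0.1] [0.48900267 0.26355975 0.18091169]
```

View pics/s1.png

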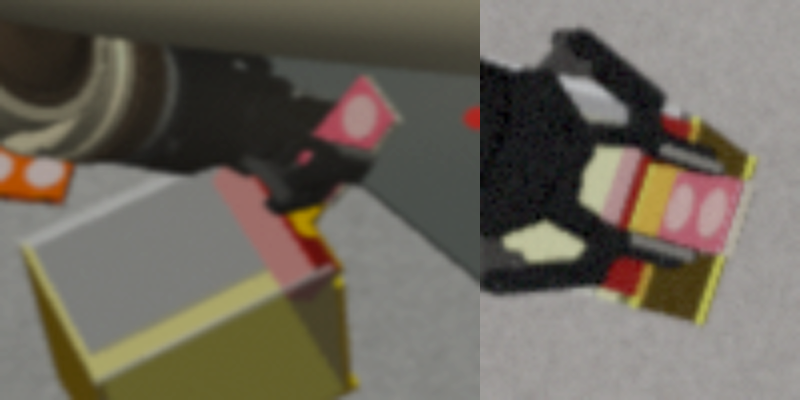

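The plate lies squarely over the tongue in line with the slot, and the contact force is zero. Releasing, then backing off.

Call:
send_rows(
  linear=[
    [0, 0, 0],
    [0, 0, 0],
    [0, 0, 0],
    [0, 0, 0],
    [0, 0, 0],
    [0, 0, 0],
    [0, 0, 0],
    [0, 0, -0.02],
  ],
  twist=[
    [0, 0, 0],
    [0, 0, 0],
    [0, 0, 0],
    [0, 0, 0],
    [0, 0, 0],
    [0, 0, 0],
    [0, 0, 0],
    [0, 0, 0],
  ],
  gripper=[65, 65, 65, 65, 65, 65, 65, 65],
)

```text
time: 11.38
ee_pos: [0.4921, 0.2769, 0.1949]
tcp_rot: [-179.9, -44.9, -101.7]
wrist_force: [0.4, -0.4, -0.3]
opening: 0.0556
grasp_force: 0.0
```

```bash
python3 - <<'E'
from h import *
o=bot.get_obs();print(o['q'].round(1),o['ee_pos'].round(4))
s=camera('side'); t=camera('top')
print(plates(t,cam('top')))
a=np.hstack([cv2.resize(s[225:325,195:315],None,fx=4,fy=4,interpolation=cv2.INTER_CUBIC),cv2.resize(t[180:280,110:230],None,fx=3,fy=4)])
cv2.imwrite('pics/s2.png',np.clip(a[:,:,::-1]*1.3,0,255).astype(np.uint8))
E
```

```text
[ 41.2  40.9  39.4 126.9 -25.3 -28.2] [0.4921 0.2769 0.1949]
[(0.4893, -0.001, -14.6, 67.6, 39.4), (0.622, -0.0536, -2.4, 70.6, 39.5)]
```

View pics/s2.png

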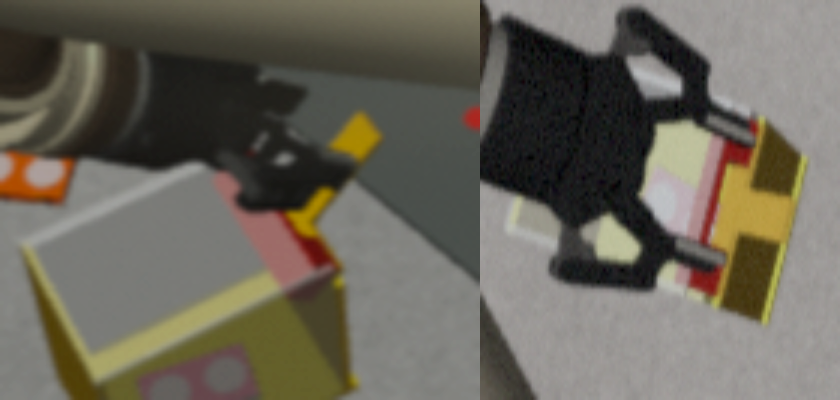

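Plate_1 lies inside the box, visible at (200,375) through the clear side, and the tongue is empty. Next is the near plate.

```bash
python3 - <<'E'
from h import *
o=bot.get_obs()
plan([(o['ee_pos']+[0,0,.05],Rt(BOX[2],15),70,.02),((.50,.1,.20),Rt(-150),70),((.491,0,.13),Rt(165.5),70,.06),(0,0,70,0,1)])
E
```

```text
{"linear": [[0.0088, 0, -0.0089], [0.0076, 0, -0.0099], [0.0062, -0.0001, -0.0108], [0.0048, 0, -0.0116], [0.0259, -0.0072, 0.0149], [0.0252, -0.011, 0.0136], [0.0239, -0.0147, 0.0124], [0.0221, -0.0182, 0.0111]], "twist": [[-0.004, -0.744, -0.001], [-0.005, -0.744, -0.001], [-0.005, -0.744, -0.002], [-0.004, -0.744, -0.002], [-0.106, -0.235, 0.802], [-0.106, -0.235, 0.802], [-0.105, -0.235, 0.803], [-0.106, -0.235, 0.802]], "gripper": [70, 70, 70, 70, 70, 70, 70, 70]}
{"linear": [[0.0197, -0.0213, 0.0099], [0.017, -0.0241, 0.0088], [0.0116, -0.0164, 0.014], [0.0089, -0.018, 0.014], [0.006, -0.0192, 0.014], [0.0029, -0.0198, 0.014], [-0.0002, -0.0201, 0.014], [0, 0, 0]], "twist": [[-0.105, -0.235, 0.803], [-0.105, -0.235, 0.802], [0, 0, 0.89], [0, 0, 0.89], [0, 0, 0.89], [0, 0, 0.89], [0, 0.001, 0.89], [0, 0, 0]], "gripper": [70, 70, 70, 70, 70, 70, 70, 70]}
end [0.491 0.    0.13 ] [-180.    -0.   165.5] 16
```

Call:
send_rows(
  linear=[
    [0.0088, 0, -0.0089],
    [0.0076, 0, -0.0099],
    [0.0062, -0.0001, -0.0108],
    [0.0048, 0, -0.0116],
    [0.0259, -0.0072, 0.0149],
    [0.0252, -0.011, 0.0136],
    [0.0239, -0.0147, 0.0124],
    [0.0221, -0.0182, 0.0111],
  ],
  twist=[
    [0, -0.744, 0],
    [0, -0.744, 0],
    [0, -0.744, 0],
    [0, -0.744, 0],
    [-0.106, -0.235, 0.802],
    [-0.106, -0.235, 0.802],
    [-0.105, -0.235, 0.803],
    [-0.106, -0.235, 0.802],
  ],
  gripper=[70, 70, 70, 70, 70, 70, 70, 70],
)

```text
time: 12.48
ee_pos: [0.4971, 0.1573, 0.214]
tcp_rot: [-178.4, -4.8, -134.3]
wrist_force: [0.7, 0.1, -0.2]
opening: 0.0594
grasp_force: 0.0
```

Call:
send_rows(
  linear=[
    [0.0197, -0.0213, 0.0099],
    [0.017, -0.0241, 0.0088],
    [0.0116, -0.0164, 0.014],
    [0.0089, -0.018, 0.014],
    [0.006, -0.0192, 0.014],
    [0.0029, -0.0198, 0.014],
    [-0.0002, -0.0201, 0.014],
    [0, 0, 0],
  ],
  twist=[
    [-0.105, -0.235, 0.803],
    [-0.105, -0.235, 0.802],
    [0, 0, 0.89],
    [0, 0, 0.89],
    [0, 0, 0.89],
    [0, 0, 0.89],
    [0, 0, 0.89],
    [0, 0, 0],
  ],
  gripper=[70, 70, 70, 70, 70, 70, 70, 70],
)

```text
time: 13.48
ee_pos: [0.49, -0.002, 0.1283]
tcp_rot: [-179.9, 0.0, 165.4]
wrist_force: [-0.1, 0.6, 1.2]
opening: 0.0598
grasp_force: 0.0
```

```bash
cat > pk.py <<'E'
from h import *
import sys
o,im,C=snap('wrist'); print(o['q'].round(1),o['ee_pos'].round(4),o['tcp_rot'].round(2),o['opening'])
L=plates(im,C,amin=800); print(L)
P=min(L,key=lambda p:np.hypot(p[0]-o['ee_pos'][0],p[1]-o['ee_pos'][1]))
y=P[2]+float(sys.argv[1])
plan([((P[0],P[1],.06),Rt(y),70,.03),((P[0],P[1],.0260),Rt(y),70,.018),(0,0,70,0,1),(0,0,0,0,3)])
E
python3 pk.py 180
```

```text
[ -0.2  -4.  -11.9  82.1  -0.1  14.4] [ 0.49   -0.002   0.1283] [-1.799e+02  5.000e-02  1.654e+02] 0.05977707985496569
[(0.6216, -0.0512, -2.2, 67.5, 38.9), (0.4911, 0.0006, -14.5, 68.1, 39.1)]
{"linear": [[0, 0.0007, 0.0231], [0, 0.0007, 0.023], [0, 0.0007, 0.0231], [0, 0, 0.017], [0, 0, 0.017], [0, 0, 0], [0, 0, 0], [0, 0, 0]], "twist": [[-0.002, 0.003, 0.002], [-0.003, 0.004, 0.002], [-0.002, 0.003, 0.003], [0, 0, 0], [0, 0, 0], [0, 0, 0], [0, 0, 0], [0, 0, 0]], "gripper": [70, 70, 70, 70, 70, 70, 0, 0]}
{"linear": [[0, 0, 0]], "twist": [[0, 0, 0]], "gripper": [0]}
end [0.4911 0.0007 0.026 ] [-180.     0.   165.5] 9
```

Call:
send_rows(
  linear=[
    [0, 0.0007, 0.0231],
    [0, 0.0007, 0.023],
    [0, 0.0007, 0.0231],
    [0, 0, 0.017],
    [0, 0, 0.017],
    [0, 0, 0],
    [0, 0, 0],
    [0, 0, 0],
  ],
  twist=[
    [0, 0, 0],
    [0, 0, 0],
    [0, 0, 0],
    [0, 0, 0],
    [0, 0, 0],
    [0, 0, 0],
    [0, 0, 0],
    [0, 0, 0],
  ],
  gripper=[70, 70, 70, 70, 70, 70, 0, 0],
)

```text
time: 14.52
ee_pos: [0.4924, 0.0009, 0.0275]
tcp_rot: [-180.0, 0.2, 165.5]
wrist_force: [-0.3, 1.0, 3.5]
opening: 0.039
grasp_force: 30.4
```

Call:
send_rows(
  linear=[
    [0, 0, 0],
    [0, 0, 0],
    [0, 0, 0],
    [0, 0, -0.02],
    [0, 0, -0.05],
    [0, 0, -0.05],
    [0, 0, -0.05],
    [0, 0, 0],
  ],
  twist=[
    [0, 0, 0],
    [0, 0, 0],
    [0, 0, 0],
    [0, 0, 0],
    [0, 0, 0],
    [0, 0, 0],
    [0, 0, 0],
    [0, 0, 0],
  ],
  gripper=[0, 0, 0, 0, 0, 0, 0, 0],
)

```text
time: 15.52
ee_pos: [0.4929, 0.0012, 0.2005]
tcp_rot: [180.0, 0.5, 165.5]
wrist_force: [1.1, -0.7, -1.4]
opening: 0.0388
grasp_force: 30.3
```

```bash
cat > po.py <<'E'
from h import *
o=bot.get_obs();print(o['q'].round(1),o['ee_pos'].round(4),o['tcp_rot'].round(2),o['opening'])
p=o['ee_pos']
# over to before the tongue upright, then tilt up, then down on the tongue
hi=post_pose(h=.045,d=.055)
plan([((.53,.15,.24),Rt(-130),0),(hi+[0,0,.03],Rt(BOX[2],30),0),(hi,QP,0,.02),(0,0,0,0,2),(post_pose(),QP,0,.009),(0,0,0,0,2)])
E
python3 po.py
```

```text
[ 0.2 -4.  -3.9 89.6 -0.1 14.7] [0.4929 0.0012 0.2005] [179.97   0.5  165.49] 0.03878919961492151
{"linear": [[0.0001, 0.0192, -0.0049], [-0.0025, 0.019, -0.0049], [-0.0052, 0.0185, -0.0049], [-0.0077, 0.0175, -0.0049], [-0.0101, 0.0163, -0.0049], [-0.0123, 0.0147, -0.0049], [-0.0142, 0.0129, -0.005], [-0.0159, 0.0107, -0.0049]], "twist": [[-0.003, 0.006, -0.806], [-0.003, 0.006, -0.806], [-0.003, 0.006, -0.806], [-0.003, 0.006, -0.807], [-0.003, 0.005, -0.806], [-0.003, 0.006, -0.807], [-0.003, 0.005, -0.806], [-0.004, 0.006, -0.807]], "gripper": [0, 0, 0, 0, 0, 0, 0, 0]}
{"linear": [[-0.0149, 0.0224, 0.0018], [-0.017, 0.0208, -0.0003], [-0.0188, 0.0191, -0.0027], [-0.0202, 0.017, -0.0052], [-0.021, 0.0149, -0.0077], [-0.0075, 0, 0.013], [-0.0092, 0, 0.0119], [0, 0, 0]], "twist": [[0.149, 0.587, -0.555], [0.149, 0.588, -0.555], [0.149, 0.587, -0.555], [0.148, 0.588, -0.555], [0.149, 0.587, -0.556], [0, 0.75, 0], [0, 0.75, 0], [0, 0, 0]], "gripper": [0, 0, 0, 0, 0, 0, 0, 0]}
{"linear": [[0, 0, 0], [-0.001, 0, 0.0083], [-0.001, 0, 0.0083], [-0.001, 0, 0.0084], [0, 0, 0], [0, 0, 0]], "twist": [[0, 0, 0], [0, 0, 0], [0, 0, 0], [0, 0, 0], [0, 0, 0], [0, 0, 0]], "gripper": [0, 0, 0, 0, 0, 0]}
end [0.489  0.2636 0.1809] [ 180.   -45.  -101.6] 22
```

Call:
send_rows(
  linear=[
    [0.0001, 0.0192, -0.0049],
    [-0.0025, 0.019, -0.0049],
    [-0.0052, 0.0185, -0.0049],
    [-0.0077, 0.0175, -0.0049],
    [-0.0101, 0.0163, -0.0049],
    [-0.0123, 0.0147, -0.0049],
    [-0.0142, 0.0129, -0.005],
    [-0.0159, 0.0107, -0.0049],
  ],
  twist=[
    [-0.003, 0.006, -0.806],
    [-0.003, 0.006, -0.806],
    [-0.003, 0.006, -0.806],
    [-0.003, 0.006, -0.807],
    [-0.003, 0.005, -0.806],
    [-0.003, 0.006, -0.807],
    [-0.003, 0.005, -0.806],
    [-0.004, 0.006, -0.807],
  ],
  gripper=[0, 0, 0, 0, 0, 0, 0, 0],
)

```text
time: 16.52
ee_pos: [0.5286, 0.1506, 0.2346]
tcp_rot: [179.7, -0.3, -129.7]
wrist_force: [-0.2, -0.0, -0.4]
opening: 0.0383
grasp_force: 30.3
```

Call:
send_rows(
  linear=[
    [-0.0149, 0.0224, 0.0018],
    [-0.017, 0.0208, -0.0003],
    [-0.0188, 0.0191, -0.0027],
    [-0.0202, 0.017, -0.0052],
    [-0.021, 0.0149, -0.0077],
    [-0.0075, 0, 0.013],
    [-0.0092, 0, 0.0119],
    [0, 0, 0],
  ],
  twist=[
    [0.149, 0.587, -0.555],
    [0.149, 0.588, -0.555],
    [0.149, 0.587, -0.555],
    [0.148, 0.588, -0.555],
    [0.149, 0.587, -0.556],
    [0, 0.75, 0],
    [0, 0.75, 0],
    [0, 0, 0],
  ],
  gripper=[0, 0, 0, 0, 0, 0, 0, 0],
)

```text
time: 17.52
ee_pos: [0.4901, 0.2797, 0.1908]
tcp_rot: [179.0, -45.5, -100.8]
wrist_force: [-0.1, 0.8, -1.0]
opening: 0.0387
grasp_force: 30.3
```

```bash
python3 - <<'E'
from h import *
o=bot.get_obs();print(o['q'].round(1),o['ee_pos'].round(4),o['tcp_rot'].round(2),o['opening'])
plan([(post_pose(h=.035),QP,0,.02),(post_pose(),QP,0,.009),(0,0,0,0,2)])
E
```

```text
[ 41.4  41.8  39.9 127.4 -25.  -28.3] [0.4901 0.2797 0.1908] [ 178.97  -45.47 -100.76] 0.03872257941346242
{"linear": [[0.0044, -0.0022, 0.0033], [0, 0, 0.0075], [0, 0, 0.0075], [0, 0, 0], [0, 0, 0]], "twist": [[0.045, -0.048, 0.057], [0, 0, 0], [0, 0, 0], [0, 0, 0], [0, 0, 0]], "gripper": [0, 0, 0, 0, 0]}
end [0.489  0.2635 0.181 ] [ 180.   -45.  -101.6] 5
```

Call:
send_rows(
  linear=[
    [0.0044, -0.0022, 0.0033],
    [0, 0, 0.0075],
    [0, 0, 0.0075],
    [0, 0, 0],
    [0, 0, 0],
  ],
  twist=[
    [0.045, -0.048, 0.057],
    [0, 0, 0],
    [0, 0, 0],
    [0, 0, 0],
    [0, 0, 0],
  ],
  gripper=[0, 0, 0, 0, 0],
)

```text
time: 18.15
ee_pos: [0.4896, 0.2626, 0.1872]
tcp_rot: [-179.5, -44.5, -102.0]
wrist_force: [-0.1, 0.9, 0.6]
opening: 0.0387
grasp_force: 30.3
```

Call:
send_rows(
  linear=[
    [0, 0, 0],
    [0, 0, 0],
    [0, 0, 0],
    [0, 0, 0],
    [0, 0, 0],
    [0, 0, 0],
    [0, 0, 0],
    [0, 0, -0.02],
  ],
  twist=[
    [0, 0, 0],
    [0, 0, 0],
    [0, 0, 0],
    [0, 0, 0],
    [0, 0, 0],
    [0, 0, 0],
    [0, 0, 0],
    [0, 0, 0],
  ],
  gripper=[65, 65, 65, 65, 65, 65, 65, 65],
)

```text
time: 19.15
ee_pos: [0.4922, 0.276, 0.2007]
tcp_rot: [-179.6, -44.7, -102.0]
wrist_force: [0.4, -0.1, -0.5]
opening: 0.0552
grasp_force: 0.0
```

```bash
python3 - <<'E'
from h import *
o=bot.get_obs();print(o['q'].round(1),o['ee_pos'].round(4))
s=camera('side'); t=camera('top')
print(plates(t,cam('top'),amin=25))
print(plates(s[:,:],cam('side'),amin=25))
q=plates(t,cam('top'))
plan([(o['ee_pos']+[0,0,.05],Rt(BOX[2],15),70,.02),((.55,.1,.20),Rt(-150),70),((.622,-.0525,.13),Rt(177.5),70,.06),(0,0,70,0,1)])
E
```

```text
[ 41.1  40.6  39.7 127.2 -25.3 -28.2] [0.4922 0.276  0.2007]
[(0.622, -0.0536, -2.4, 70.6, 39.5)]
[]
{"linear": [[0.0088, -0.0001, -0.0085], [0.0077, -0.0001, -0.0095], [0.0064, 0, -0.0105], [0.0049, 0, -0.0112], [0.0237, -0.0153, 0.0151], [0.0219, -0.0188, 0.0139], [0.0196, -0.0219, 0.0126], [0.0168, -0.0247, 0.0114]], "twist": [[-0.008, -0.738, -0.006], [-0.008, -0.738, -0.006], [-0.009, -0.738, -0.006], [-0.008, -0.738, -0.006], [-0.106, -0.235, 0.802], [-0.106, -0.235, 0.802], [-0.106, -0.235, 0.802], [-0.105, -0.235, 0.802]], "gripper": [70, 70, 70, 70, 70, 70, 70, 70]}
{"linear": [[0.0136, -0.0271, 0.0104], [0.0101, -0.0289, 0.0093], [0.0035, -0.042, 0.0175], [-0.0025, -0.0421, 0.0175], [-0.0084, -0.0413, 0.0175], [-0.0142, -0.0397, 0.0175], [0, 0, 0]], "twist": [[-0.106, -0.235, 0.803], [-0.105, -0.235, 0.802], [0, 0, 0.813], [0, 0, 0.812], [0, 0, 0.813], [0, 0, 0.812], [0, 0, 0]], "gripper": [70, 70, 70, 70, 70, 70, 70]}
end [ 0.622  -0.0525  0.13  ] [-180.     0.   177.5] 15
```

```bash
python3 - <<'E'
from h import *
s=camera('side'); t=camera('top')
a=np.hstack([cv2.resize(s[240:360,195:295],None,fx=4,fy=4,interpolation=cv2.INTER_CUBIC),cv2.resize(t[180:280,110:230],(360,480))])
cv2.imwrite('pics/s3.png',np.clip(a[:,:,::-1]*1.3,0,255).astype(np.uint8))
E
```

```text
(no output)
```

View pics/s3.png

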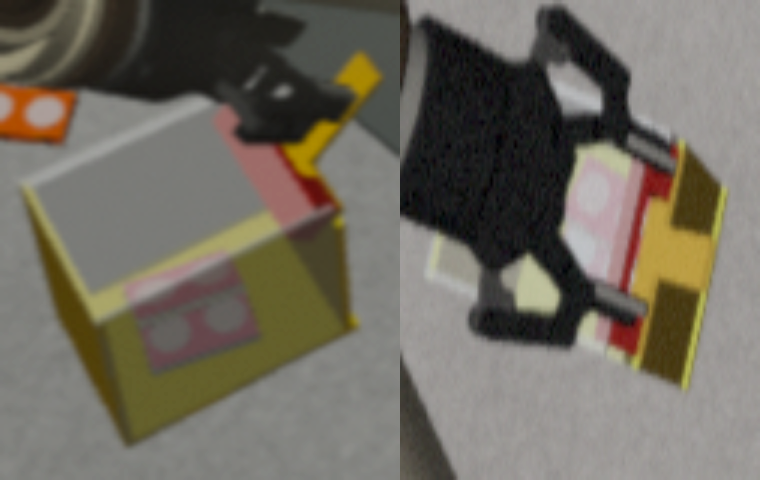

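Call:
send_rows(
  linear=[
    [0.0088, -0.0001, -0.0085],
    [0.0077, -0.0001, -0.0095],
    [0.0064, 0, -0.0105],
    [0.0049, 0, -0.0112],
    [0.0237, -0.0153, 0.0151],
    [0.0219, -0.0188, 0.0139],
    [0.0196, -0.0219, 0.0126],
    [0.0168, -0.0247, 0.0114],
  ],
  twist=[
    [-0.008, -0.738, -0.006],
    [-0.008, -0.738, -0.006],
    [-0.009, -0.738, -0.006],
    [-0.008, -0.738, -0.006],
    [-0.106, -0.235, 0.802],
    [-0.106, -0.235, 0.802],
    [-0.106, -0.235, 0.802],
    [-0.105, -0.235, 0.802],
  ],
  gripper=[70, 70, 70, 70, 70, 70, 70, 70],
)

```text
time: 20.35
ee_pos: [0.5303, 0.1564, 0.2153]
tcp_rot: [-178.6, -5.0, -134.3]
wrist_force: [-0.6, -0.4, 0.3]
opening: 0.0597
grasp_force: 0.0
```

Call:
send_rows(
  linear=[
    [0.0136, -0.0271, 0.0104],
    [0.0101, -0.0289, 0.0093],
    [0.0035, -0.042, 0.0175],
    [-0.0025, -0.0421, 0.0175],
    [-0.0084, -0.0413, 0.0175],
    [-0.0142, -0.0397, 0.0175],
    [0, 0, 0],
  ],
  twist=[
    [-0.106, -0.235, 0.803],
    [-0.105, -0.235, 0.802],
    [0, 0, 0.813],
    [0, 0, 0.812],
    [0, 0, 0.813],
    [0, 0, 0.812],
    [0, 0, 0],
  ],
  gripper=[70, 70, 70, 70, 70, 70, 70],
)

```text
time: 21.22
ee_pos: [0.6207, -0.0561, 0.1265]
tcp_rot: [-179.9, -0.3, 177.2]
wrist_force: [0.4, 0.6, -0.3]
opening: 0.0597
grasp_force: 0.0
```

```bash
python3 pk.py 180
```

```text
[-5.1 14.6  7.9 83.5 -0.1 -2.3] [ 0.6207 -0.0561  0.1265] [-179.92   -0.26  177.19] 0.05969201740931629
[(0.5986, -0.0582, -2.4, 68.5, 39.0)]
{"linear": [[0.0072, -0.0015, 0.0226], [0.0073, -0.0015, 0.0226], [0.0073, -0.0014, 0.0226], [0, 0, 0.017], [0, 0, 0.017], [0, 0, 0], [0, 0, 0], [0, 0, 0]], "twist": [[-0.002, -0.006, -0.008], [-0.002, -0.007, -0.008], [-0.002, -0.006, -0.007], [0, 0, 0], [0, 0, 0], [0, 0, 0], [0, 0, 0], [0, 0, 0]], "gripper": [70, 70, 70, 70, 70, 70, 0, 0]}
{"linear": [[0, 0, 0]], "twist": [[0, 0, 0]], "gripper": [0]}
end [ 0.5986 -0.0582  0.026 ] [180.   -0.  177.6] 9
```

Both posted plates are inside the box. The last plate has been knocked about 2 cm aside, and the fresh measurement covers that. Picking it up.

Call:
send_rows(
  linear=[
    [0.0072, -0.0015, 0.0226],
    [0.0073, -0.0015, 0.0226],
    [0.0073, -0.0014, 0.0126],
    [0, 0, 0],
  ],
  twist=[
    [-0.002, -0.006, -0.008],
    [-0.002, -0.007, -0.008],
    [-0.002, -0.006, -0.007],
    [0, 0, 0],
  ],
  gripper=[70, 70, 70, 70],
)

```text
time: 21.78
ee_pos: [0.5984, -0.0561, 0.0712]
tcp_rot: [180.0, 0.1, 177.8]
wrist_force: [0.7, -1.1, 0.5]
opening: 0.0602
grasp_force: 0.0
```

```bash
python3 pk.py 180
```

```text
[-5.4 12.  -1.3 76.6  0.  -3.2] [ 0.5984 -0.0561  0.0712] [1.800e+02 7.000e-02 1.778e+02] 0.06016185810507748
[(0.5978, -0.0581, -2.2, 68.2, 38.8)]
{"linear": [[0.0014, -0.0019, 0.0121], [0, 0, 0.017], [0, 0, 0.017], [0, 0, 0], [0, 0, 0], [0, 0, 0], [0, 0, 0]], "twist": [[0, 0.015, -0.002], [0, 0, 0], [0, 0, 0], [0, 0, 0], [0, 0, 0], [0, 0, 0], [0, 0, 0]], "gripper": [70, 70, 70, 70, 0, 0, 0]}
end [ 0.5978 -0.0581  0.026 ] [180.    0.  177.8] 7
```

Call:
send_rows(
  linear=[
    [0.001, -0.0019, 0.0121],
    [0, 0, 0.017],
    [0, 0, 0.016],
    [0, 0, 0],
    [0, 0, 0],
    [0, 0, 0],
    [0, 0, 0],
    [0, 0, 0],
  ],
  twist=[
    [0, 0, 0],
    [0, 0, 0],
    [0, 0, 0],
    [0, 0, 0],
    [0, 0, 0],
    [0, 0, 0],
    [0, 0, 0],
    [0, 0, 0],
  ],
  gripper=[70, 70, 70, 70, 0, 0, 0, 0],
)

```text
time: 22.82
ee_pos: [0.5989, -0.0588, 0.027]
tcp_rot: [-180.0, 0.2, 177.7]
wrist_force: [0.0, 0.6, 2.9]
opening: 0.0387
grasp_force: 30.4
```

Call:
send_rows(
  linear=[
    [0, 0, 0],
    [0, 0, -0.02],
    [0, 0, -0.05],
    [0, 0, -0.05],
    [0, 0, -0.05],
    [0, 0, 0],
  ],
  twist=[
    [0, 0, 0],
    [0, 0, 0],
    [0, 0, 0],
    [0, 0, 0],
    [0, 0, 0],
    [0, 0, 0],
  ],
  gripper=[0, 0, 0, 0, 0, 0],
)

```text
time: 23.58
ee_pos: [0.5996, -0.0589, 0.2024]
tcp_rot: [-180.0, 0.6, 177.7]
wrist_force: [0.3, -0.3, -0.4]
opening: 0.0385
grasp_force: 30.3
```

```bash
python3 po.py
```

```text
[-5.6 11.  12.  90.4  0.  -3.3] [ 0.5996 -0.0589  0.2024] [-179.97    0.59  177.69] 0.03850590877126081
{"linear": [[0.0129, 0.0343, -0.0064], [0.0076, 0.0359, -0.0064], [0.0021, 0.0366, -0.0063], [-0.0035, 0.0365, -0.0063], [-0.009, 0.0356, -0.0063], [-0.0143, 0.0339, -0.0062], [-0.0149, 0.0224, 0.0019], [-0.017, 0.0208, -0.0004]], "twist": [[-0.005, 0.009, -0.872], [-0.005, 0.009, -0.872], [-0.005, 0.009, -0.872], [-0.005, 0.009, -0.872], [-0.005, 0.009, -0.871], [-0.004, 0.009, -0.872], [0.149, 0.587, -0.555], [0.149, 0.588, -0.555]], "gripper": [0, 0, 0, 0, 0, 0, 0, 0]}
{"linear": [[-0.0188, 0.019, -0.0027], [-0.0201, 0.0171, -0.0052], [-0.0211, 0.0149, -0.0077], [-0.0075, 0, 0.013], [-0.0091, 0, 0.0119], [0, 0, 0], [0, 0, 0], [-0.001, 0, 0.0083]], "twist": [[0.149, 0.587, -0.555], [0.148, 0.587, -0.556], [0.149, 0.588, -0.555], [0, 0.75, 0], [0, 0.75, 0], [0, 0, 0], [0, 0, 0], [0, 0, 0]], "gripper": [0, 0, 0, 0, 0, 0, 0, 0]}
{"linear": [[-0.001, 0, 0.0084], [-0.001, 0, 0.0083], [0, 0, 0], [0, 0, 0]], "twist": [[0, 0, 0], [0, 0, 0], [0, 0, 0], [0, 0, 0]], "gripper": [0, 0, 0, 0]}
end [0.489  0.2636 0.1809] [-180.   -45.  -101.6] 20
```

Call:
send_rows(
  linear=[
    [0.0129, 0.0343, -0.0064],
    [0.0076, 0.0359, -0.0064],
    [0.0021, 0.0366, -0.0063],
    [-0.0035, 0.0365, -0.0063],
    [-0.009, 0.0356, -0.0063],
    [-0.0143, 0.0339, -0.0062],
    [-0.0149, 0.0224, 0.0019],
    [-0.017, 0.0208, -0.0004],
  ],
  twist=[
    [-0.005, 0.009, -0.872],
    [-0.005, 0.009, -0.872],
    [-0.005, 0.009, -0.872],
    [-0.005, 0.009, -0.872],
    [-0.005, 0.009, -0.871],
    [-0.004, 0.009, -0.872],
    [0.149, 0.587, -0.555],
    [0.149, 0.588, -0.555],
  ],
  gripper=[0, 0, 0, 0, 0, 0, 0, 0],
)

```text
time: 24.58
ee_pos: [0.5131, 0.2021, 0.2318]
tcp_rot: [-178.5, -12.3, -118.8]
wrist_force: [0.2, -0.9, -0.5]
opening: 0.0386
grasp_force: 30.3
```

Call:
send_rows(
  linear=[
    [-0.0188, 0.019, -0.0027],
    [-0.0201, 0.0171, -0.0052],
    [-0.0211, 0.0149, -0.0077],
    [-0.0075, 0, 0.013],
    [-0.0091, 0, 0.0119],
    [0, 0, 0],
  ],
  twist=[
    [0.149, 0.587, -0.555],
    [0.148, 0.587, -0.556],
    [0.149, 0.588, -0.555],
    [0, 0.75, 0],
    [0, 0.75, 0],
    [0, 0, 0],
  ],
  gripper=[0, 0, 0, 0, 0, 0],
)

```text
time: 25.32
ee_pos: [0.4901, 0.2798, 0.1909]
tcp_rot: [178.9, -45.4, -100.7]
wrist_force: [0.5, 0.1, -0.6]
opening: 0.0387
grasp_force: 30.3
```

```bash
python3 - <<'E'
from h import *
o=bot.get_obs();print(o['q'].round(1),o['ee_pos'].round(4),o['tcp_rot'].round(2),o['opening'])
plan([(post_pose(h=.030),QP,0,.02),(post_pose(),QP,0,.009),(0,0,0,0,2)])
E
```

```text
[ 41.4  41.8  39.9 127.4 -25.  -28.4] [0.4901 0.2798 0.1909] [ 178.88  -45.41 -100.7 ] 0.03867488136578397
{"linear": [[0.0043, -0.0022, 0.0085], [0, 0, 0.005], [0, 0, 0.005], [0, 0, 0], [0, 0, 0]], "twist": [[0.049, -0.042, 0.062], [0, 0, 0], [0, 0, 0], [0, 0, 0], [0, 0, 0]], "gripper": [0, 0, 0, 0, 0]}
end [0.489  0.2636 0.1809] [-180.   -45.  -101.6] 5
```

Call:
send_rows(
  linear=[
    [0.0043, -0.0022, 0.0085],
    [0, 0, 0.005],
    [0, 0, 0.005],
    [0, 0, 0],
    [0, 0, 0],
  ],
  twist=[
    [0.049, -0.042, 0.062],
    [0, 0, 0],
    [0, 0, 0],
    [0, 0, 0],
    [0, 0, 0],
  ],
  gripper=[0, 0, 0, 0, 0],
)

```text
time: 25.95
ee_pos: [0.4895, 0.2627, 0.1861]
tcp_rot: [-179.5, -44.6, -102.0]
wrist_force: [0.0, 0.3, -1.0]
opening: 0.0386
grasp_force: 30.3
```

Call:
send_rows(
  linear=[
    [-0.004, 0, 0.002],
    [0, 0, 0],
    [0, 0, 0],
    [0, 0, 0],
    [0, 0, 0],
    [0, 0, 0],
    [0, 0, 0],
    [0, 0, 0],
  ],
  twist=[
    [0, 0, 0],
    [0, 0, 0],
    [0, 0, 0],
    [0, 0, 0],
    [0, 0, 0],
    [0, 0, 0],
    [0, 0, 0],
    [0, 0, 0],
  ],
  gripper=[0, 0, 65, 65, 65, 65, 65, 65],
)

```text
time: 26.95
ee_pos: [0.4899, 0.2641, 0.1816]
tcp_rot: [-179.5, -44.6, -102.0]
wrist_force: [-0.2, -0.6, 0.2]
opening: 0.0555
grasp_force: 0.0
```

Call:
send_rows(
  linear=[
    [0, 0, -0.01],
    [0, 0, -0.01],
    [0, 0, 0],
  ],
  twist=[
    [0, 0, 0],
    [0, 0, 0],
    [0, 0, 0],
  ],
  gripper=[65, 65, 65],
)

```text
time: 27.32
ee_pos: [0.4928, 0.2783, 0.196]
tcp_rot: [-179.5, -44.6, -102.0]
wrist_force: [0.0, -0.1, 0.5]
opening: 0.0554
grasp_force: 0.0
```

```bash
python3 - <<'E'
from h import *
o=bot.get_obs();print(o['q'].round(1),o['ee_pos'].round(4))
s=camera('side'); t=camera('top')
print(plates(t,cam('top'),amin=25))
cv2.imwrite('pics/t5.png',t[:,:,::-1])
a=np.hstack([cv2.resize(s[240:360,195:295],None,fx=4,fy=4,interpolation=cv2.INTER_CUBIC),cv2.resize(t[180:280,110:230],(360,480))])
cv2.imwrite('pics/s4.png',np.clip(a[:,:,::-1]*1.3,0,255).astype(np.uint8))
# marks from top
hsv=cv2.cvtColor(t,cv2.COLOR_RGB2HSV); C=cam('top')
for z in(0,): pass
plan([(o['ee_pos']+[0,0,.05],Rt(BOX[2],15),70,.02),((.5,.05,.25),Rt(-150),70),((.47,-.23,.25),Rt(160),70,.06),(0,0,70,0,1)])
E
```

```text
[ 41.3  40.8  39.5 126.8 -25.3 -28.1] [0.4928 0.2783 0.196 ]
[]
{"linear": [[0.0088, -0.0001, -0.0091], [0.0075, -0.0001, -0.0101], [0.0062, 0, -0.011], [0.0047, 0, -0.0117], [0.0359, -0.0088, 0.0089], [0.0347, -0.0139, 0.0073], [0.0327, -0.0188, 0.0056], [0.0299, -0.0232, 0.0039]], "twist": [[-0.006, -0.741, -0.006], [-0.006, -0.741, -0.006], [-0.006, -0.741, -0.006], [-0.006, -0.74, -0.006], [-0.106, -0.235, 0.802], [-0.106, -0.235, 0.802], [-0.106, -0.235, 0.802], [-0.105, -0.235, 0.802]], "gripper": [70, 70, 70, 70, 70, 70, 70, 70]}
{"linear": [[0.0265, -0.0273, 0.0023], [0.0225, -0.0307, 0.0008], [0.0277, -0.0379, 0], [0.0219, -0.0415, 0], [0.0156, -0.0443, 0], [0.009, -0.046, 0], [0.0023, -0.0469, 0], [-0.0045, -0.0467, -0.0001]], "twist": [[-0.106, -0.235, 0.803], [-0.105, -0.235, 0.802], [0, 0, 0.833], [0, 0, 0.833], [0, 0, 0.834], [0, 0, 0.833], [0, 0, 0.834], [0, 0, 0.833]], "gripper": [70, 70, 70, 70, 70, 70, 70, 70]}
{"linear": [[0, 0, 0]], "twist": [[0, 0, 0]], "gripper": [70]}
end [ 0.47 -0.23  0.25] [180.   0. 160.] 17
```

View pics/s4.png

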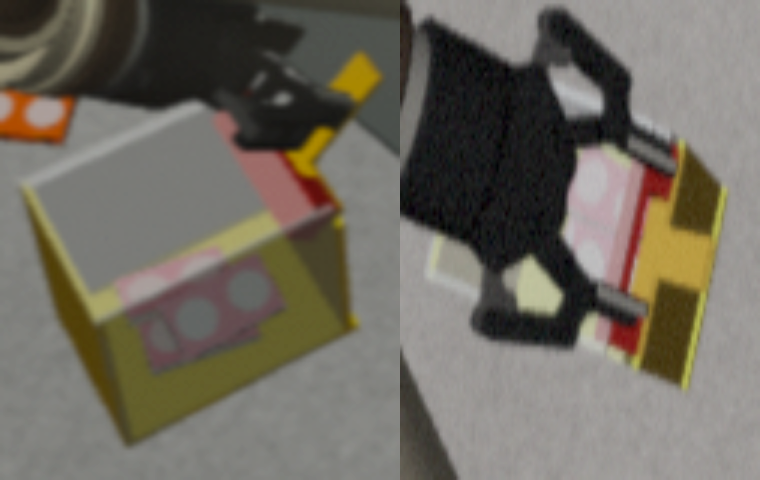

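All three plates are in the box and the stage is bare. Moving above the probe stand for a close look.

```bash
python3 - <<'E'
from h import *
o=bot.get_obs()
plan([(o['ee_pos']+[0,0,.05],Rt(BOX[2],15),70,.02),((.5,.05,.25),Rt(-150),70),((.48,-.275,.22),Rt(180),70,.06),(0,0,70,0,2)])
E
```

```text
{"linear": [[0.0088, -0.0001, -0.0089], [0.0076, 0, -0.01], [0.0062, 0, -0.0108], [0.0047, -0.0001, -0.0115], [0.0359, -0.0088, 0.0088], [0.0346, -0.0139, 0.0072], [0.0326, -0.0188, 0.0055], [0.0299, -0.0232, 0.0038]], "twist": [[-0.006, -0.741, -0.006], [-0.006, -0.741, -0.006], [-0.006, -0.741, -0.006], [-0.006, -0.74, -0.006], [-0.106, -0.235, 0.802], [-0.106, -0.235, 0.802], [-0.106, -0.235, 0.802], [-0.105, -0.235, 0.802]], "gripper": [70, 70, 70, 70, 70, 70, 70, 70]}
{"linear": [[0.0264, -0.0272, 0.0022], [0.0225, -0.0307, 0.0007], [0.03, -0.0452, 0.005], [0.0259, -0.0477, 0.005], [0.0217, -0.0498, 0.005], [0.0172, -0.0514, 0.005], [0.0127, -0.0528, 0.005], [0.008, -0.0536, 0.005]], "twist": [[-0.106, -0.235, 0.803], [-0.105, -0.235, 0.802], [0, 0, 0.5], [0, 0, 0.5], [0, 0, 0.5], [0, 0, 0.5], [0, 0, 0.5], [0, 0, 0.5]], "gripper": [70, 70, 70, 70, 70, 70, 70, 70]}
{"linear": [[0, 0, 0], [0, 0, 0]], "twist": [[0, 0, 0], [0, 0, 0]], "gripper": [70, 70]}
end [ 0.48  -0.275  0.22 ] [ 180.    0. -180.] 18
```

Call:
send_rows(
  linear=[
    [0.0088, -0.0001, -0.0089],
    [0.0076, 0, -0.01],
    [0.0062, 0, -0.0108],
    [0.0047, -0.0001, -0.0115],
    [0.0359, -0.0088, 0.0088],
    [0.0346, -0.0139, 0.0072],
    [0.0326, -0.0188, 0.0055],
    [0.0299, -0.0232, 0.0038],
  ],
  twist=[
    [-0.006, -0.741, -0.006],
    [-0.006, -0.741, -0.006],
    [-0.006, -0.741, -0.006],
    [-0.006, -0.74, -0.006],
    [-0.106, -0.235, 0.802],
    [-0.106, -0.235, 0.802],
    [-0.106, -0.235, 0.802],
    [-0.105, -0.235, 0.802],
  ],
  gripper=[70, 70, 70, 70, 70, 70, 70, 70],
)

```text
time: 28.42
ee_pos: [0.4971, 0.1245, 0.2485]
tcp_rot: [-178.6, -4.9, -134.3]
wrist_force: [0.8, -0.5, 0.3]
opening: 0.0595
grasp_force: 0.0
```

Call:
send_rows(
  linear=[
    [0.0264, -0.0272, 0.0022],
    [0.0225, -0.0307, 0.0007],
    [0.03, -0.0452, 0.005],
    [0.0259, -0.0477, 0.005],
    [0.0217, -0.0498, 0.005],
    [0.0172, -0.0514, 0.005],
    [0.0127, -0.0528, 0.005],
    [0.008, -0.0536, 0.005],
  ],
  twist=[
    [-0.106, -0.235, 0.803],
    [-0.105, -0.235, 0.802],
    [0, 0, 0.5],
    [0, 0, 0.5],
    [0, 0, 0.5],
    [0, 0, 0.5],
    [0, 0, 0.5],
    [0, 0, 0.5],
  ],
  gripper=[70, 70, 70, 70, 70, 70, 70, 70],
)

```text
time: 29.42
ee_pos: [0.4791, -0.2767, 0.2198]
tcp_rot: [180.0, 0.0, 179.8]
wrist_force: [1.0, 0.5, -0.6]
opening: 0.0599
grasp_force: 0.0
```

Call:
send_rows(
  linear=[
    [0, 0, 0],
    [0, 0, 0],
  ],
  twist=[
    [0, 0, 0],
    [0, 0, 0],
  ],
  gripper=[70, 70],
)

```text
time: 29.68
ee_pos: [0.4795, -0.2748, 0.22]
tcp_rot: [180.0, -0.0, 180.0]
wrist_force: [-0.1, 0.5, -0.2]
opening: 0.0599
grasp_force: 0.0
```

```bash
python3 - <<'E'
from h import *
o,im,C=snap('wrist'); print(o['q'].round(1),o['ee_pos'].round(4),o['tcp_rot'].round(2))
np.savez('w6.npz',o=json.dumps({k:np.asarray(o[k]).tolist() for k in('ee_pos','tcp_rot')}),im=im)
print(proj(C,np.array([[.485,-.278,.134],[.594,-.2958,.074]])))
cv2.imwrite('pics/w6.png',np.clip(im[:,:,::-1]*1.4,0,255).astype(np.uint8))
E
```

```text
[-29.8   4.9   7.2  92.3   0.  -29.8] [ 0.4795 -0.2748  0.22  ] [ 1.7997e+02 -2.0000e-02  1.7998e+02]
[[308.3992347  220.16885948]
 [292.38645231 298.63734905]]
```

View pics/w6.png

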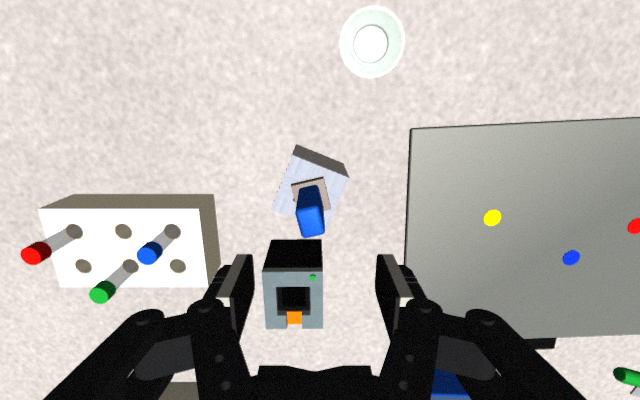

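The wrist picture shows the blue handle at (311,210), the dock's top face at (264–322, 268–328) with the orange notch at (294,318) on its +x side, and the stand around (312,185). I'll fit the handle silhouette and dock corners numerically.

```bash
cat > pf.py <<'E'
from h import *
from scipy.optimize import minimize
def load(f):
    d=np.load(f,allow_pickle=True); o=json.loads(str(d['o'])); return d['im'],cam('wrist',o)
def boxc(x0,x1,y0,y1,z0,z1): return np.array([(x,y,z) for x in(x0,x1) for y in(y0,y1) for z in(z0,z1)],float)
def hullmask(C,P,t,shape,S=4):
    r=R.from_euler('z',t[2],degrees=True); u=proj(C,r.apply(P)+[t[0],t[1],0]); 
    m=np.zeros(shape,np.uint8); h=cv2.convexHull(((u+0.0)*256).astype(np.int32)); cv2.fillConvexPoly(m,h,255,cv2.LINE_AA,8); return m.astype(float)/255
def bluemask(im,near,rad=35):
    hsv=cv2.cvtColor(im,cv2.COLOR_RGB2HSV).astype(int); m=((hsv[...,0]>100)&(hsv[...,0]<125)&(hsv[...,1]>150)).astype(np.uint8)
    yy,xx=np.mgrid[:m.shape[0],:m.shape[1]]; m[(np.hypot(xx-near[0],yy-near[1])>rad)]=0; return cv2.morphologyEx(m,cv2.MORPH_CLOSE,np.ones((3,3))).astype(float)
def fitp(views,t0,zt=.008):
    H=boxc(-.012,.012,-.009,.009,zt+.066,zt+.126)
    f=lambda t:sum(abs(hullmask(C,H,t*s,m.shape)-m).sum() for m,C in views)
    best=None; s=np.array([.001,.001,1])
    for y in (-30,-10,10,30,50,75):
        t=np.array([t0[0]*1e3,t0[1]*1e3,y]); q=minimize(f,t,method='Nelder-Mead',options=dict(initial_simplex=[t,t+[4,0,0],t+[0,4,0],t+[0,0,12]],xatol=.05,fatol=.5))
        if best is None or q.fun<best.fun:best=q
    return best.x*s,best.fun,[m.sum() for m,_ in views]
if __name__=='__main__':
    im1,C1=load('w1.npz'); im6,C6=load('w6.npz')
    m1=bluemask(im1,(310,128),25); m6=bluemask(im6,(311,210))
    T=cam('top'); t=cv2.imread('pics/top0.png')[:,:,::-1].copy(); mt=bluemask(t,(450,250),14)
    for v in ([(m6,C6)],[(m1,C1)],[(m1,C1),(m6,C6)],[(mt,T)]): 
        r=fitp(v,(.485,-.278)); print(r)
    x=fitp([(m1,C1),(m6,C6)],(.485,-.278))[0]
    for k in range(4):
        a=np.radians(x[2]+90*k); print(x[2]+90*k,proj(C1,[x[0]+.021*np.cos(a),x[1]+.021*np.sin(a),.074]))
    D=lambda d:R.from_euler('z',d[2],degrees=True).apply([(-.034,-.03,.074),(-.034,.03,.074),(.034,.03,.074),(.034,-.03,.074)])+[d[0],d[1],0]
    u=np.array([(264,269),(322,268),(323,328),(263,328)],float)
    q=minimize(lambda d:((proj(C6,D(d*np.array([.001,.001,1])))-u)**2).sum(),[594,-296,0],method='Nelder-Mead'); print('dock',q.x,q.fun)
    for n,p in dict(blue=(571,257),yellow=(492,217),red=(634,226)).items(): print(n,unproj(C6,p,.008))
E
python3 pf.py
```

```text
(array([ 0.48594599, -0.27682159,  4.01001936]), np.float64(241.08235294117648), [np.float64(1169.0)])
(array([ 0.48519232, -0.27928875,  7.50497323]), np.float64(138.87058823529412), [np.float64(407.0)])
(array([ 0.48549657, -0.27716033,  4.56915754]), np.float64(430.41568627450977), [np.float64(407.0), np.float64(1169.0)])
(array([  0.48447912,  -0.27843828, -72.62328875]), np.float64(76.43529411764706), [np.float64(135.0)])
4.569157535995975 [[307.4140904  106.27058111]]
94.56915753599597 [[291.3554452  125.93134787]]
184.56915753599597 [[310.2767135  142.23120249]]
274.569157535996 [[326.4334044  123.19665358]]
dock [ 594.63013279 -295.159288     -0.59473437] 15.117559612521491
blue [0.58321504 0.03214665 0.008     ]
yellow [ 0.53200523 -0.07104261  0.008     ]
red [0.54328973 0.094578   0.008     ]
```

```bash
python3 - <<'E'
from pf import *
import pf
im6,C6=load('w6.npz')
hsv=cv2.cvtColor(im6,cv2.COLOR_RGB2HSV).astype(int)
for v in range(182,244,6): print(v,[tuple(hsv[v,u]) for u in (290,300,308,316,324,332)])
for s in (60,90,120):
    m=((hsv[...,0]>100)&(hsv[...,0]<130)&(hsv[...,1]>s)).astype(np.uint8)
    yy,xx=np.mgrid[:400,:640]; m[np.hypot(xx-311,yy-210)>38]=0
    m=cv2.morphologyEx(m,cv2.MORPH_OPEN,np.ones((3,3))).astype(float)
    print(s,fitp([(m,C6)],(.485,-.278)))
    ys,xs=np.nonzero(m); print(xs.min(),xs.max(),ys.min(),ys.max())
E
```

```text
182 [(np.int64(115), np.int64(20), np.int64(170)), (np.int64(0), np.int64(14), np.int64(36)), (np.int64(11), np.int64(32), np.int64(127)), (np.int64(4), np.int64(25), np.int64(142)), (np.int64(165), np.int64(10), np.int64(103)), (np.int64(111), np.int64(24), np.int64(171))]
188 [(np.int64(113), np.int64(25), np.int64(174)), (np.int64(117), np.int64(30), np.int64(84)), (np.int64(108), np.int64(250), np.int64(54)), (np.int64(111), np.int64(194), np.int64(63)), (np.int64(10), np.int64(33), np.int64(141)), (np.int64(113), np.int64(24), np.int64(171))]
194 [(np.int64(114), np.int64(24), np.int64(172)), (np.int64(111), np.int64(207), np.int64(53)), (np.int64(108), np.int64(219), np.int64(57)), (np.int64(110), np.int64(217), np.int64(60)), (np.int64(9), np.int64(35), np.int64(139)), (np.int64(114), np.int64(22), np.int64(166))]
200 [(np.int64(115), np.int64(25), np.int64(174)), (np.int64(110), np.int64(214), np.int64(56)), (np.int64(110), np.int64(212), np.int64(59)), (np.int64(110), np.int64(220), np.int64(58)), (np.int64(11), np.int64(35), np.int64(137)), (np.int64(115), np.int64(19), np.
[... 1632 characters left out ...]
13), np.int64(171)), (np.int64(9), np.int64(15), np.int64(167))]
242 [(np.int64(38), np.int64(113), np.int64(9)), (np.int64(43), np.int64(179), np.int64(10)), (np.int64(0), np.int64(204), np.int64(5)), (np.int64(140), np.int64(128), np.int64(6)), (np.int64(8), np.int64(17), np.int64(168)), (np.int64(3), np.int64(16), np.int64(162))]
60 (array([ 0.48619841, -0.27650896,  5.36702776]), np.float64(193.97254901960784), [np.float64(1235.0)])
296 324 185 237
90 (array([ 0.48595136, -0.27667505,  4.11391889]), np.float64(213.12156862745098), [np.float64(1197.0)])
296 324 185 237
120 (array([ 0.48591819, -0.27682126,  4.00651921]), np.float64(227.3764705882353), [np.float64(1174.0)])
296 323 186 237
```

```bash
python3 - <<'E'
from pf import *
plan([((.486,-.2767,.16),Rt(185),60,.03),((.486,-.2767,.108),Rt(185),60,.026),(0,0,60,0,1),(0,0,0,0,5)])
E
```

```text
{"linear": [[-0.0021, -0.0008, 0.0201], [-0.002, -0.0009, 0.0201], [-0.002, -0.0009, 0.02], [0, 0, 0.0173], [0, 0, 0.0174], [0, 0, 0.0173], [0, 0, 0], [0, 0, 0]], "twist": [[0.001, 0, -0.165], [0, 0, -0.165], [0.001, 0, -0.166], [0, 0, 0], [0, 0, 0], [0, 0, 0], [0, 0, 0], [0, 0, 0]], "gripper": [60, 60, 60, 60, 60, 60, 60, 0]}
{"linear": [[0, 0, 0], [0, 0, 0], [0, 0, 0], [0, 0, 0]], "twist": [[0, 0, 0], [0, 0, 0], [0, 0, 0], [0, 0, 0]], "gripper": [0, 0, 0, 0]}
end [ 0.486  -0.2767  0.108 ] [-180.    0. -175.] 12
```

Call:
send_rows(
  linear=[
    [-0.0021, -0.0008, 0.0201],
    [-0.002, -0.0009, 0.0201],
    [-0.002, -0.0009, 0.02],
    [0, 0, 0.0173],
    [0, 0, 0.0174],
    [0, 0, 0.0173],
    [0, 0, 0],
    [0, 0, 0],
  ],
  twist=[
    [0, 0, -0.165],
    [0, 0, -0.165],
    [0, 0, -0.166],
    [0, 0, 0],
    [0, 0, 0],
    [0, 0, 0],
    [0, 0, 0],
    [0, 0, 0],
  ],
  gripper=[60, 60, 60, 60, 60, 60, 60, 0],
  grip_force=30,
)

```text
time: 30.72
ee_pos: [0.4863, -0.2775, 0.1086]
tcp_rot: [-180.0, 0.0, -175.1]
wrist_force: [-0.1, 0.0, -0.5]
opening: 0.0342
grasp_force: 0.0
```

Call:
send_rows(
  linear=[
    [0, 0, 0],
    [0, 0, 0],
    [0, 0, 0],
    [0, 0, 0],
    [0, 0, 0],
    [0, 0, 0],
  ],
  twist=[
    [0, 0, 0],
    [0, 0, 0],
    [0, 0, 0],
    [0, 0, 0],
    [0, 0, 0],
    [0, 0, 0],
  ],
  gripper=[0, 0, 0, 0, 0, 0],
  grip_force=60,
)

```text
time: 31.48
ee_pos: [0.4865, -0.2776, 0.109]
tcp_rot: [-179.9, 0.1, -175.0]
wrist_force: [0.4, -0.8, 5.6]
opening: 0.0175
grasp_force: 59.1
```

```bash
python3 - <<'E'
from pf import *
o=bot.get_obs();print(o['ee_pos'].round(4),o['tcp_rot'].round(2),o['opening'],o['wrist_force'].round(1),o['torque'].round(2))
p=o['ee_pos']
plan([(p+[0,0,.11],Rt(185),0),(0,0,0,0,1)])
E
```

```text
[ 0.4865 -0.2776  0.109 ] [-1.7995e+02  8.0000e-02 -1.7505e+02] 0.017534369381712656 [ 0.4 -0.8  5.6] [ 0.01  0.07 -0.1 ]
{"linear": [[-0.0001, 0, -0.0367], [0, 0, -0.0366], [0, -0.0001, -0.0367], [0, 0, 0]], "twist": [[-0.002, 0.003, -0.002], [-0.002, 0.003, -0.001], [-0.002, 0.002, -0.002], [0, 0, 0]], "gripper": [0, 0, 0, 0]}
end [ 0.4865 -0.2777  0.219 ] [ 180.    0. -175.] 4
```

The grip is good: 17.5 mm opening on the 18 mm handle. Lifting and going to blue.

Call:
send_rows(
  linear=[
    [0, 0, -0.01],
    [0, 0, -0.03],
    [0, 0, -0.04],
    [0, 0, -0.03],
    [0, 0, 0],
    [0, 0, 0],
  ],
  twist=[
    [0, 0, 0],
    [0, 0, 0],
    [0, 0, 0],
    [0, 0, 0],
    [0, 0, 0],
    [0, 0, 0],
  ],
  gripper=[0, 0, 0, 0, 0, 0],
)

```text
time: 32.22
ee_pos: [0.4859, -0.2772, 0.2172]
tcp_rot: [180.0, -0.0, -175.0]
wrist_force: [-0.2, 0.0, -0.9]
opening: 0.0178
grasp_force: 58.5
```

```bash
python3 - <<'E'
from pf import *
o=bot.get_obs();print(o['ee_pos'].round(4),o['tcp_rot'].round(2),o['opening'])
plan([((.582,.031,.16),Rt(180),0),(0,0,0,0,1)])
E
```

```text
[ 0.4859 -0.2772  0.2172] [ 1.7996e+02 -4.0000e-02 -1.7504e+02] 0.017841038824071346
{"linear": [[-0.0175, 0.0427, 0.0082], [-0.017, 0.0429, 0.0082], [-0.0164, 0.0431, 0.0082], [-0.0159, 0.0433, 0.0082], [-0.0153, 0.0435, 0.0082], [-0.0148, 0.0437, 0.0081], [-0.0143, 0.0438, 0.0082], [0, 0, 0]], "twist": [[0.001, -0.001, 0.071], [0, -0.001, 0.071], [0.001, -0.001, 0.071], [0, 0, 0.071], [0.001, -0.001, 0.071], [0, 0, 0.071], [0.001, -0.001, 0.07], [0, 0, 0]], "gripper": [0, 0, 0, 0, 0, 0, 0, 0]}
end [0.582 0.031 0.16 ] [-180.    0. -180.] 8
```

Call:
send_rows(
  linear=[
    [-0.0175, 0.0427, 0.0082],
    [-0.017, 0.0429, 0.0082],
    [-0.0164, 0.0431, 0.0082],
    [-0.0159, 0.0433, 0.0082],
    [-0.0153, 0.0435, 0.0082],
    [-0.0148, 0.0437, 0.0081],
    [-0.0143, 0.0438, 0.0082],
    [0, 0, 0],
  ],
  twist=[
    [0, 0, 0.071],
    [0, 0, 0.071],
    [0, 0, 0.071],
    [0, 0, 0.071],
    [0, 0, 0.071],
    [0, 0, 0.071],
    [0, 0, 0.07],
    [0, 0, 0],
  ],
  gripper=[0, 0, 0, 0, 0, 0, 0, 0],
)

```text
time: 33.22
ee_pos: [0.5816, 0.0335, 0.158]
tcp_rot: [180.0, -0.2, -179.8]
wrist_force: [-0.2, -0.4, -0.7]
opening: 0.0175
grasp_force: 58.8
```

Call:
send_rows(
  linear=[
    [0, 0, 0],
    [0, 0, 0],
  ],
  twist=[
    [0, 0, 0],
    [0, 0, 0],
  ],
  gripper=[0, 0],
)

```text
time: 33.48
ee_pos: [0.582, 0.0299, 0.1606]
tcp_rot: [-180.0, -0.0, 179.9]
wrist_force: [-0.0, -0.5, -1.4]
opening: 0.0174
grasp_force: 58.8
```

```bash
python3 - <<'E'
from pf import *
o,im,C=snap('wrist');print(o['ee_pos'].round(4),o['tcp_rot'].round(2),o['opening'])
t=camera('top');
hsv=cv2.cvtColor(im,cv2.COLOR_RGB2HSV).astype(int)
for n,(h0,h1),g in (('yellow',(25,35),(.531,-.072)),('red',(-6,8),(.542,.0955)),('blue',(105,125),(.582,.031))):
    p=proj(C,[*g,.008])[0]; H=(hsv[...,0]+90)%180-90 if n=='red' else hsv[...,0]
    yy,xx=np.mgrid[:400,:640]; m=(H>h0)&(H<h1)&(hsv[...,1]>140)&(np.hypot(xx-p[0],yy-p[1])<25)
    v,u=np.nonzero(m); print(n,p.round(0),m.sum(), unproj(C,(u.mean(),v.mean()),.008).round(4) if m.sum() else '')
print(proj(C,[(*o['ee_pos'][:2],o['ee_pos'][2]-.101)]))
cv2.imwrite('pics/w7.png',np.clip(im[:,:,::-1]*1.4,0,255).astype(np.uint8))
plan([((.582,.031,.125),Rt(180),0,.02),((.582,.031,.1085),Rt(180),0,.006)])
E
```

```text
[0.582  0.0299 0.1606] [-1.7999e+02 -2.0000e-02  1.7993e+02] 0.017417181679594485
yellow [195. 130.] 437 [ 0.5324 -0.0704  0.008 ]
red [388. 143.] 409 [0.5427 0.0977 0.008 ]
blue [314. 187.] 355 [0.5835 0.0327 0.008 ]
[[312.98646242 205.96697866]]
{"linear": [[0.0001, 0.0005, 0.018], [0, 0.0005, 0.0179], [0, 0, 0.0055], [0, 0, 0.0055], [0, 0, 0.0055]], "twist": [[0, 0.001, -0.004], [0, 0.001, -0.003], [0, 0, 0], [0, 0, 0], [0, 0, 0]], "gripper": [0, 0, 0, 0, 0]}
end [0.582  0.031  0.1085] [180.   0. 180.] 5
```

View pics/w7.png

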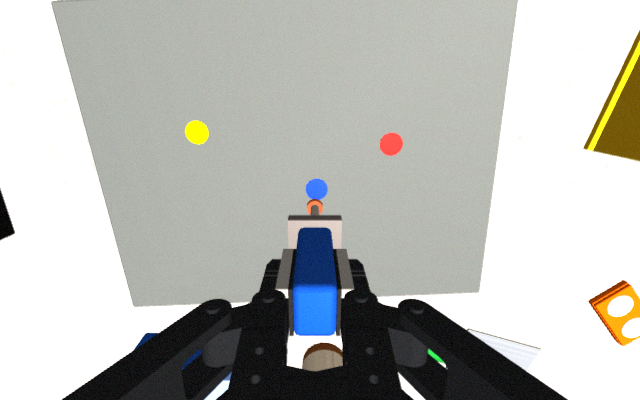

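The probe hangs upright, with its copper foot at (314,207) just short of the blue mark at (317,189). Touching blue.

Call:
send_rows(
  linear=[
    [-0.001, 0.0012, 0.018],
    [0, 0.001, 0.018],
    [0, 0, 0.006],
    [0, 0, 0.005],
    [0, 0, 0.003],
    [0, 0, 0.002],
    [0, 0, 0],
    [0, 0, 0],
  ],
  twist=[
    [0, 0, 0],
    [0, 0, 0],
    [0, 0, 0],
    [0, 0, 0],
    [0, 0, 0],
    [0, 0, 0],
    [0, 0, 0],
    [0, 0, 0],
  ],
  gripper=[0, 0, 0, 0, 0, 0, 0, 0],
)

```text
time: 34.58
ee_pos: [0.5834, 0.0331, 0.109]
tcp_rot: [180.0, 0.0, -180.0]
wrist_force: [-0.1, 0.8, 0.0]
opening: 0.0172
grasp_force: 59.0
```

Call:
send_rows(
  linear=[
    [0, 0, 0.001],
    [0, 0, 0.001],
    [0, 0, 0],
  ],
  twist=[
    [0, 0, 0],
    [0, 0, 0],
    [0, 0, 0],
  ],
  gripper=[0, 0, 0],
)

```text
time: 34.95
ee_pos: [0.5837, 0.0331, 0.1089]
tcp_rot: [180.0, 0.1, 180.0]
wrist_force: [-3.8, -0.9, 13.5]
opening: 0.0168
grasp_force: 61.0
```

Call:
send_rows(
  linear=[
    [0, 0, 0],
    [0, 0, 0],
    [0, 0, 0],
    [0, 0, 0],
    [0, 0, 0],
    [0, 0, 0],
    [0, 0, 0],
    [0, 0, 0],
  ],
  twist=[
    [0, 0, 0],
    [0, 0, 0],
    [0, 0, 0],
    [0, 0, 0],
    [0, 0, 0],
    [0, 0, 0],
    [0, 0, 0],
    [0, 0, 0],
  ],
  gripper=[0, 0, 0, 0, 0, 0, 0, 0],
)

```text
time: 35.95
ee_pos: [0.5837, 0.0331, 0.1089]
tcp_rot: [180.0, 0.1, -180.0]
wrist_force: [-3.6, -0.4, 12.1]
opening: 0.0176
grasp_force: 61.0
```

Call:
send_rows(
  linear=[
    [0, 0, 0],
    [0, 0, 0],
    [0, 0, 0],
    [0, 0, 0],
    [0, 0, 0],
    [0, 0, 0],
    [0, 0, 0],
    [0, 0, 0],
  ],
  twist=[
    [0, 0, 0],
    [0, 0, 0],
    [0, 0, 0],
    [0, 0, 0],
    [0, 0, 0],
    [0, 0, 0],
    [0, 0, 0],
    [0, 0, 0],
  ],
  gripper=[0, 0, 0, 0, 0, 0, 0, 0],
)

```text
time: 36.95
ee_pos: [0.5837, 0.0331, 0.1089]
tcp_rot: [180.0, 0.1, 180.0]
wrist_force: [-4.6, -0.4, 13.3]
opening: 0.0175
grasp_force: 61.0
```

Call:
send_rows(
  linear=[
    [0, 0, 0],
    [0, 0, 0],
    [0, 0, 0],
    [0, 0, 0],
    [0, 0, 0],
    [0, 0, 0],
    [0, 0, 0],
    [0, 0, 0],
  ],
  twist=[
    [0, 0, 0],
    [0, 0, 0],
    [0, 0, 0],
    [0, 0, 0],
    [0, 0, 0],
    [0, 0, 0],
    [0, 0, 0],
    [0, 0, 0],
  ],
  gripper=[0, 0, 0, 0, 0, 0, 0, 0],
)

```text
time: 37.95
ee_pos: [0.5836, 0.0331, 0.1089]
tcp_rot: [180.0, 0.1, 180.0]
wrist_force: [-3.7, -0.5, 12.2]
opening: 0.0173
grasp_force: 61.0
```

Call:
send_rows(
  linear=[
    [0, 0, -0.01],
    [0, 0, -0.03],
    [0, 0, -0.02],
    [0, 0, 0],
    [0, 0, 0],
  ],
  twist=[
    [0, 0, 0],
    [0, 0, 0],
    [0, 0, 0],
    [0, 0, 0],
    [0, 0, 0],
  ],
  gripper=[0, 0, 0, 0, 0],
)

```text
time: 38.58
ee_pos: [0.583, 0.0331, 0.1658]
tcp_rot: [180.0, -0.1, 180.0]
wrist_force: [0.7, 0.2, -1.6]
opening: 0.0174
grasp_force: 58.9
```

```bash
python3 - <<'E'
from pf import *
o=bot.get_obs();print(o['ee_pos'].round(4),o['tcp_rot'].round(2),o['opening'],o['wrist_force'])
plan([((.5322,-.0712,.15),Rt(180),0,.03),((.5322,-.0712,.115),Rt(180),0,.018),((.5322,-.0712,.1065),Rt(180),0,.003)])
E
```

```text
[0.583  0.0331 0.1658] [ 1.8e+02 -5.0e-02  1.8e+02] 0.017431073678893617 [ 0.67324215  0.17548692 -1.57401504]
{"linear": [[0.0127, -0.0261, 0.004], [0.0127, -0.0261, 0.004], [0.0127, -0.026, 0.0039], [0.0127, -0.0261, 0.0039], [0, 0, 0.0175], [0, 0, 0.0175], [0, 0, 0.0028], [0, 0, 0.0029]], "twist": [[0, -0.001, 0], [0, -0.001, 0], [0, -0.002, 0], [0, -0.001, 0], [0, 0, 0], [0, 0, 0], [0, 0, 0], [0, 0, 0]], "gripper": [0, 0, 0, 0, 0, 0, 0, 0]}
{"linear": [[0, 0, 0.0028]], "twist": [[0, 0, 0]], "gripper": [0]}
end [ 0.5322 -0.0712  0.1065] [180.  -0. 180.] 9
```

Call:
send_rows(
  linear=[
    [0.0127, -0.0261, 0.004],
    [0.0127, -0.0261, 0.004],
    [0.0127, -0.026, 0.004],
    [0.0127, -0.0261, 0.004],
    [0, 0, 0],
    [0, 0, 0.0175],
    [0, 0, 0.0175],
    [0, 0, 0.003],
  ],
  twist=[
    [0, 0, 0],
    [0, 0, 0],
    [0, 0, 0],
    [0, 0, 0],
    [0, 0, 0],
    [0, 0, 0],
    [0, 0, 0],
    [0, 0, 0],
  ],
  gripper=[0, 0, 0, 0, 0, 0, 0, 0],
)

```text
time: 39.58
ee_pos: [0.5316, -0.0705, 0.1102]
tcp_rot: [180.0, -0.2, -179.9]
wrist_force: [0.2, 0.8, -0.3]
opening: 0.0172
grasp_force: 58.9
```

Call:
send_rows(
  linear=[
    [0, 0, 0.003],
    [0, 0, 0.002],
    [0, 0, 0],
    [0, 0, 0],
  ],
  twist=[
    [0, 0, 0],
    [0, 0, 0],
    [0, 0, 0],
    [0, 0, 0],
  ],
  gripper=[0, 0, 0, 0],
)

```text
time: 40.08
ee_pos: [0.5329, -0.0711, 0.1089]
tcp_rot: [180.0, 0.1, -180.0]
wrist_force: [-1.4, 1.0, 5.8]
opening: 0.0172
grasp_force: 59.6
```

Contact on yellow at 5.8 N. Adding a little pressure and holding.

Call:
send_rows(
  linear=[
    [0, 0, 0.001],
    [0, 0, 0],
    [0, 0, 0],
    [0, 0, 0],
    [0, 0, 0],
    [0, 0, 0],
    [0, 0, 0],
    [0, 0, 0],
  ],
  twist=[
    [0, 0, 0],
    [0, 0, 0],
    [0, 0, 0],
    [0, 0, 0],
    [0, 0, 0],
    [0, 0, 0],
    [0, 0, 0],
    [0, 0, 0],
  ],
  gripper=[0, 0, 0, 0, 0, 0, 0, 0],
)

```text
time: 41.08
ee_pos: [0.533, -0.0711, 0.1089]
tcp_rot: [180.0, 0.2, -180.0]
wrist_force: [-4.1, 1.7, 12.4]
opening: 0.0172
grasp_force: 60.9
```

Call:
send_rows(
  linear=[
    [0, 0, 0],
    [0, 0, 0],
    [0, 0, 0],
    [0, 0, 0],
    [0, 0, 0],
    [0, 0, 0],
    [0, 0, 0],
    [0, 0, 0],
  ],
  twist=[
    [0, 0, 0],
    [0, 0, 0],
    [0, 0, 0],
    [0, 0, 0],
    [0, 0, 0],
    [0, 0, 0],
    [0, 0, 0],
    [0, 0, 0],
  ],
  gripper=[0, 0, 0, 0, 0, 0, 0, 0],
)

```text
time: 42.08
ee_pos: [0.533, -0.0711, 0.1089]
tcp_rot: [180.0, 0.1, -180.0]
wrist_force: [-3.9, 1.6, 13.0]
opening: 0.0173
grasp_force: 60.9
```

Call:
send_rows(
  linear=[
    [0, 0, 0],
    [0, 0, 0],
    [0, 0, 0],
    [0, 0, 0],
    [0, 0, 0],
    [0, 0, 0],
    [0, 0, 0],
    [0, 0, 0],
  ],
  twist=[
    [0, 0, 0],
    [0, 0, 0],
    [0, 0, 0],
    [0, 0, 0],
    [0, 0, 0],
    [0, 0, 0],
    [0, 0, 0],
    [0, 0, 0],
  ],
  gripper=[0, 0, 0, 0, 0, 0, 0, 0],
)

```text
time: 43.08
ee_pos: [0.533, -0.0711, 0.1089]
tcp_rot: [180.0, 0.2, -180.0]
wrist_force: [-4.0, 1.1, 11.7]
opening: 0.0176
grasp_force: 60.9
```

Call:
send_rows(
  linear=[
    [0, 0, -0.01],
    [0, 0, -0.03],
    [0, 0, -0.02],
    [0, 0, 0],
    [0, 0, 0],
  ],
  twist=[
    [0, 0, 0],
    [0, 0, 0],
    [0, 0, 0],
    [0, 0, 0],
    [0, 0, 0],
  ],
  gripper=[0, 0, 0, 0, 0],
)

```text
time: 43.7
ee_pos: [0.5323, -0.0712, 0.166]
tcp_rot: [180.0, -0.0, 180.0]
wrist_force: [-0.2, 0.2, -0.5]
opening: 0.0175
grasp_force: 58.9
```

```bash
python3 - <<'E'
from pf import *
o=bot.get_obs();print(o['ee_pos'].round(4),o['tcp_rot'].round(2),o['opening'],o['wrist_force'])
plan([((.5428,.0968,.15),Rt(180),0,.03),((.5428,.0968,.115),Rt(180),0,.018)])
E
```

```text
[ 0.5323 -0.0712  0.166 ] [ 1.7999e+02 -4.0000e-02  1.8000e+02] 0.017504489101725088 [-0.18098201  0.22265256 -0.48774989]
{"linear": [[-0.0018, 0.028, 0.0027], [-0.0017, 0.028, 0.0027], [-0.0018, 0.028, 0.0026], [-0.0017, 0.028, 0.0027], [-0.0018, 0.028, 0.0026], [-0.0017, 0.028, 0.0027], [0, 0, 0.0175], [0, 0, 0.0175]], "twist": [[0, -0.001, 0], [0, -0.001, 0], [0, 0, 0], [0, -0.001, 0], [0, 0, 0], [0.001, -0.001, 0], [0, 0, 0], [0, 0, 0]], "gripper": [0, 0, 0, 0, 0, 0, 0, 0]}
end [0.5428 0.0968 0.115 ] [-180.    0.  180.] 8
```

Call:
send_rows(
  linear=[
    [-0.0018, 0.028, 0.0027],
    [-0.0017, 0.028, 0.0027],
    [-0.0018, 0.028, 0.0026],
    [-0.0017, 0.028, 0.0027],
    [-0.0018, 0.028, 0.0026],
    [-0.0017, 0.028, 0.0027],
    [0, 0, 0],
    [0, 0, 0.0175],
  ],
  twist=[
    [0, 0, 0],
    [0, 0, 0],
    [0, 0, 0],
    [0, 0, 0],
    [0, 0, 0],
    [0, 0, 0],
    [0, 0, 0],
    [0, 0, 0],
  ],
  gripper=[0, 0, 0, 0, 0, 0, 0, 0],
)

```text
time: 44.7
ee_pos: [0.5434, 0.0965, 0.1331]
tcp_rot: [180.0, 0.1, -180.0]
wrist_force: [1.1, 0.0, -1.6]
opening: 0.0172
grasp_force: 58.9
```

Call:
send_rows(
  linear=[
    [0, 0, 0.0175],
    [0, 0, 0.003],
    [0, 0, 0.003],
    [0, 0, 0.002],
    [0, 0, 0.001],
    [0, 0, 0],
    [0, 0, 0],
  ],
  twist=[
    [0, 0, 0],
    [0, 0, 0],
    [0, 0, 0],
    [0, 0, 0],
    [0, 0, 0],
    [0, 0, 0],
    [0, 0, 0],
  ],
  gripper=[0, 0, 0, 0, 0, 0, 0],
)

```text
time: 45.58
ee_pos: [0.5434, 0.0966, 0.1089]
tcp_rot: [180.0, 0.1, 180.0]
wrist_force: [-3.3, -2.6, 10.6]
opening: 0.0176
grasp_force: 60.7
```

Call:
send_rows(
  linear=[
    [0, 0, 0],
    [0, 0, 0],
    [0, 0, 0],
    [0, 0, 0],
    [0, 0, 0],
    [0, 0, 0],
    [0, 0, 0],
    [0, 0, 0],
  ],
  twist=[
    [0, 0, 0],
    [0, 0, 0],
    [0, 0, 0],
    [0, 0, 0],
    [0, 0, 0],
    [0, 0, 0],
    [0, 0, 0],
    [0, 0, 0],
  ],
  gripper=[0, 0, 0, 0, 0, 0, 0, 0],
)

```text
time: 46.58
ee_pos: [0.5434, 0.0966, 0.1089]
tcp_rot: [180.0, 0.1, 180.0]
wrist_force: [-4.3, -1.5, 10.3]
opening: 0.0174
grasp_force: 60.7
```

Call:
send_rows(
  linear=[
    [0, 0, 0],
    [0, 0, 0],
    [0, 0, 0],
    [0, 0, 0],
    [0, 0, 0],
    [0, 0, 0],
    [0, 0, 0],
    [0, 0, 0],
  ],
  twist=[
    [0, 0, 0],
    [0, 0, 0],
    [0, 0, 0],
    [0, 0, 0],
    [0, 0, 0],
    [0, 0, 0],
    [0, 0, 0],
    [0, 0, 0],
  ],
  gripper=[0, 0, 0, 0, 0, 0, 0, 0],
)

```text
time: 47.58
ee_pos: [0.5434, 0.0966, 0.1089]
tcp_rot: [180.0, 0.1, 180.0]
wrist_force: [-3.9, -1.9, 10.7]
opening: 0.0177
grasp_force: 60.7
```

Call:
send_rows(
  linear=[
    [0, 0, 0],
    [0, 0, 0],
    [0, 0, 0],
    [0, 0, 0],
    [0, 0, 0],
    [0, 0, 0],
    [0, 0, 0],
    [0, 0, 0],
  ],
  twist=[
    [0, 0, 0],
    [0, 0, 0],
    [0, 0, 0],
    [0, 0, 0],
    [0, 0, 0],
    [0, 0, 0],
    [0, 0, 0],
    [0, 0, 0],
  ],
  gripper=[0, 0, 0, 0, 0, 0, 0, 0],
)

```text
time: 48.58
ee_pos: [0.5434, 0.0966, 0.1089]
tcp_rot: [180.0, 0.1, 180.0]
wrist_force: [-3.5, -0.7, 11.3]
opening: 0.0174
grasp_force: 60.7
```

Call:
send_rows(
  linear=[
    [0, 0, -0.01],
    [0, 0, -0.04],
    [0, 0, -0.05],
    [0, 0, -0.03],
    [0, -0.045, 0],
    [0, -0.045, 0],
    [0, -0.045, 0],
    [0, -0.045, 0],
  ],
  twist=[
    [0, 0, 0],
    [0, 0, 0],
    [0, 0, 0],
    [0, 0, 0],
    [0, 0, 0],
    [0, 0, 0],
    [0, 0, 0],
    [0, 0, 0],
  ],
  gripper=[0, 0, 0, 0, 0, 0, 0, 0],
)

```text
time: 49.58
ee_pos: [0.543, -0.0847, 0.2375]
tcp_rot: [-180.0, 0.1, -180.0]
wrist_force: [0.2, -0.3, -0.5]
opening: 0.0174
grasp_force: 59.0
```

Call:
send_rows(
  linear=[
    [0, -0.045, 0],
    [0, -0.045, 0],
    [0, -0.045, 0],
    [0, -0.045, 0],
    [0, -0.03, 0],
    [0, 0, 0],
    [0, 0, 0],
  ],
  twist=[
    [0, 0, 0],
    [0, 0, 0],
    [0, 0, 0],
    [0, 0, 0],
    [0, 0, 0],
    [0, 0, 0],
    [0, 0, 0],
  ],
  gripper=[0, 0, 0, 0, 0, 0, 0],
)

```text
time: 50.45
ee_pos: [0.543, -0.2929, 0.237]
tcp_rot: [180.0, 0.0, 180.0]
wrist_force: [0.1, -0.3, -1.1]
opening: 0.017
grasp_force: 59.0
```

```bash
python3 - <<'E'
from pf import *
o,im,C=snap('wrist');print(o['q'].round(1),o['ee_pos'].round(4),o['tcp_rot'].round(2),o['opening'])
np.savez('w8.npz',o=json.dumps({k:np.asarray(o[k]).tolist() for k in('ee_pos','tcp_rot')}),im=im)
cv2.imwrite('pics/w8.png',np.clip(im[:,:,::-1]*1.4,0,255).astype(np.uint8))
E
```

```text
[-28.4  14.3  19.8  95.4   0.  -28.3] [ 0.543  -0.2929  0.237 ] [1.7998e+02 2.0000e-02 1.7999e+02] 0.01702045972575487
```

No viewing budget is left, so I'll localise the dock and the held probe numerically by silhouette fit.

```bash
cat > df.py <<'E'
from pf import *
def fitbox(m,C,P,t0,roi):
    x0,y0,x1,y1=roi; s=np.array([.001,.001,1])
    f=lambda t:abs(hullmask(C,P,t*s,m.shape)-m)[y0:y1,x0:x1].sum()
    b=None
    for y in(-4,0,4):
        t=np.array([t0[0]*1e3,t0[1]*1e3,y],float); q=minimize(f,t,method='Nelder-Mead',options=dict(initial_simplex=[t,t+[3,0,0],t+[0,3,0],t+[0,0,4]],xatol=.03,fatol=.3))
        if b is None or q.fun<b.fun:b=q
    return b.x.round(2),round(b.fun,1),m[y0:y1,x0:x1].sum()
D=boxc(-.034,.034,-.03,.03,0,.074)
if __name__=='__main__':
    im6,C6=load('w6.npz'); g=im6.max(2).astype(int); print('V sample',g[300,240],g[320,270],g[250,290],g[300,293],g[340,293])
    for th in(125,140): print('w6',fitbox((g<th).astype(float),C6,D,(.594,-.2955),(254,239,334,336)))
    t=cv2.imread('pics/top0.png').max(2).astype(int); T=cam('top'); print('top V',t[205,425],t[195,445],t[220,437])
    for th in(85,95,105): print('top',fitbox((t<th).astype(float),T,D,(.594,-.2955),(424,184,473,228)))
    # orange notch in w6: expected region projected
    hsv=cv2.cvtColor(im6,cv2.COLOR_RGB2HSV).astype(int); m=(hsv[...,0]>8)&(hsv[...,0]<22)&(hsv[...,1]>150); m[:300]=0;m[340:]=0;m[:,:270]=0;m[:,320:]=0
    v,u=np.nonzero(m); print('orange',u.min(),u.max(),v.min(),v.max(),u.mean(), 'y at z.066',unproj(C6,(u.mean(),v.mean()),.066))
    im8,C8=load('w8.npz'); h8=cv2.cvtColor(im8,cv2.COLOR_RGB2HSV).astype(int)
    m=((h8[...,0]>100)&(h8[...,0]<125)&(h8[...,1]>120)).astype(np.uint8); m[:200]=0;m[:,:280]=0;m[:,350:]=0
    m=cv2.morphologyEx(m,cv2.MORPH_OPEN,np.ones((3,3))).astype(float)
    zt=.237-.101; H=boxc(-.012,.012,-.009,.009,zt+.066,zt+.126)
    print('probe w8',fitbox(m,C8,H,(.543,-.2929),(280,200,350,350)))
    o8=json.loads(str(np.load('w8.npz')['o']))['ee_pos']; print(o8)
    m=(((h8[...,0]>5)&(h8[...,0]<20))&(h8[...,1]>110)); m[:150]=0;m[260:]=0;m[:,:280]=0;m[:,350:]=0
    v,u=np.nonzero(m); print('orange/copper w8',m.sum(),(u.min(),u.max(),v.min(),v.max()) if m.sum() else '')
E
python3 df.py
```

```text
V sample 11 116 9 3 169
w6 (array([ 594.44, -295.12,    0.63]), np.float64(518.2), np.float64(4862.0))
w6 (array([ 5.9558e+02, -2.9514e+02,  4.6000e-01]), np.float64(437.7), np.float64(4983.0))
top V 116 87 3
top (array([ 588.18, -289.49,   13.6 ]), np.float64(431.2), np.float64(723.0))
top (array([ 593.95, -295.49,    1.68]), np.float64(134.3), np.float64(1033.0))
top (array([ 5.9384e+02, -2.9620e+02, -3.2000e-01]), np.float64(87.7), np.float64(1096.0))
orange 286 301 300 323 293.85714285714283 y at z.066 [ 0.6216614  -0.29537889  0.066     ]
probe w8 (array([ 541.44, -292.03,   -3.75]), np.float64(848.2), np.float64(4357.0))
[0.5430002735168246, -0.2929070416483228, 0.2370129643284001]
orange/copper w8 181 (np.int64(282), np.int64(336), np.int64(186), np.int64(259))
```

Dock ≈ (0.595, −0.296), yaw ≈ 0.5°. Positioning and lowering in stages.

```bash
python3 - <<'E'
from h import *
plan([((.595,-.296,.20),Rt(180.5),0,.03),(0,0,0,0,1),((.595,-.296,.125),Rt(180.5),0,.025),(0,0,0,0,2)])
E
```

```text
{"linear": [[-0.0173, -0.0012, 0.0124], [-0.0173, -0.0012, 0.0124], [-0.0173, -0.0012, 0.0123], [0, 0, 0], [0, 0, 0.025], [0, 0, 0.025], [0, 0, 0.025], [0, 0, 0]], "twist": [[0, 0.001, -0.016], [0, 0.001, -0.016], [0.001, 0.001, -0.015], [0, 0, 0], [0, 0, 0], [0, 0, 0], [0, 0, 0], [0, 0, 0]], "gripper": [0, 0, 0, 0, 0, 0, 0, 0]}
{"linear": [[0, 0, 0]], "twist": [[0, 0, 0]], "gripper": [0]}
end [ 0.595 -0.296  0.125] [-180.    -0.  -179.5] 9
```

Call:
send_rows(
  linear=[
    [-0.0173, -0.0012, 0.0124],
    [-0.0173, -0.0012, 0.0124],
    [-0.0173, -0.0012, 0.0123],
    [0, 0, 0],
    [0, 0, 0.025],
    [0, 0, 0.025],
    [0, 0, 0.025],
    [0, 0, 0],
  ],
  twist=[
    [0, 0, -0.016],
    [0, 0, -0.016],
    [0, 0, -0.015],
    [0, 0, 0],
    [0, 0, 0],
    [0, 0, 0],
    [0, 0, 0],
    [0, 0, 0],
  ],
  gripper=[0, 0, 0, 0, 0, 0, 0, 0],
)

```text
time: 51.5
ee_pos: [0.5939, -0.296, 0.1226]
tcp_rot: [179.9, -0.2, -179.5]
wrist_force: [-0.4, -0.3, -0.9]
opening: 0.0171
grasp_force: 59.0
```

Call:
send_rows(
  linear=[
    [0, 0, 0],
    [0, 0, 0.004],
    [0, 0, 0.004],
    [0, 0, 0.002],
    [0, 0, 0],
    [0, 0, 0],
  ],
  twist=[
    [0, 0, 0],
    [0, 0, 0],
    [0, 0, 0],
    [0, 0, 0],
    [0, 0, 0],
    [0, 0, 0],
  ],
  gripper=[0, 0, 0, 0, 0, 0],
)

```text
time: 52.25
ee_pos: [0.595, -0.2967, 0.1147]
tcp_rot: [180.0, 0.0, -179.5]
wrist_force: [2.1, 0.1, -1.4]
opening: 0.0172
grasp_force: 59.0
```

The flange is in the recess with no vertical resistance. Seating it.

Call:
send_rows(
  linear=[
    [0, 0, 0.002],
    [0, 0, 0.002],
    [0, 0, 0.0015],
    [0, 0, 0],
    [0, 0, 0],
  ],
  twist=[
    [0, 0, 0],
    [0, 0, 0],
    [0, 0, 0],
    [0, 0, 0],
    [0, 0, 0],
  ],
  gripper=[0, 0, 0, 0, 0],
)

```text
time: 52.88
ee_pos: [0.595, -0.2967, 0.1091]
tcp_rot: [180.0, 0.0, -179.5]
wrist_force: [2.6, 0.3, -0.6]
opening: 0.0174
grasp_force: 59.0
```

Call:
send_rows(
  linear=[
    [0, 0, 0.001],
    [0, 0, 0],
    [0, 0, 0],
  ],
  twist=[
    [0, 0, 0],
    [0, 0, 0],
    [0, 0, 0],
  ],
  gripper=[0, 0, 0],
)

```text
time: 53.25
ee_pos: [0.595, -0.2967, 0.109]
tcp_rot: [-180.0, 0.1, -179.5]
wrist_force: [0.2, -0.2, 5.7]
opening: 0.0175
grasp_force: 59.8
```

It made contact exactly at home height (0.109). Releasing and retreating.

Call:
send_rows(
  linear=[
    [0, 0, 0],
    [0, 0, 0],
    [0, 0, 0],
    [0, 0, 0],
    [0, 0, 0],
    [0, 0, -0.02],
    [0, 0, -0.04],
    [0, 0, -0.05],
  ],
  twist=[
    [0, 0, 0],
    [0, 0, 0],
    [0, 0, 0],
    [0, 0, 0],
    [0, 0, 0],
    [0, 0, 0],
    [0, 0, 0],
    [0, 0, 0],
  ],
  gripper=[40, 40, 40, 40, 40, 40, 40, 40],
)

```text
time: 54.25
ee_pos: [0.5944, -0.2965, 0.2184]
tcp_rot: [179.9, -0.1, -179.5]
wrist_force: [-0.3, -0.3, 0.6]
opening: 0.0339
grasp_force: 0.0
```

Call:
send_rows(
  linear=[
    [0.03, 0, 0],
    [0.04, 0, 0],
    [0.04, 0, 0],
    [0, 0, 0],
    [0, 0, 0],
  ],
  twist=[
    [0, 0, 0],
    [0, 0, 0],
    [0, 0, 0],
    [0, 0, 0],
    [0, 0, 0],
  ],
  gripper=[40, 40, 40, 40, 40],
)

```text
time: 54.88
ee_pos: [0.4852, -0.2977, 0.2185]
tcp_rot: [-180.0, 0.1, -179.5]
wrist_force: [-1.3, 0.3, -1.2]
opening: 0.0344
grasp_force: 0.0
```

```bash
python3 - <<'E'
from df import *
o,im,C=snap('wrist');print(o['ee_pos'].round(4),o['opening'],o['wrist_force'].round(1))
hsv=cv2.cvtColor(im,cv2.COLOR_RGB2HSV).astype(int)
for zt in(.008,.016):
    H=boxc(-.012,.012,-.009,.009,zt+.066,zt+.126); c=proj(C,H).mean(0)
    m=((hsv[...,0]>100)&(hsv[...,0]<125)&(hsv[...,1]>120)).astype(np.uint8)
    m=cv2.morphologyEx(m,cv2.MORPH_OPEN,np.ones((3,3))).astype(float)
    c=proj(C,[.595,-.296,zt+.1])[0].astype(int); print(c)
    print(zt,fitbox(m,C,H,(.595,-.296),(c[0]-40,c[1]-45,c[0]+40,c[1]+45)))
t=camera('top'); print(plates(t,cam('top'),amin=25))
E
```

```text
[ 0.4852 -0.2977  0.2185] 0.03437054334996349 [-1.3  0.3 -1.2]
[314 317]
0.008 (array([ 596.14, -295.28,    3.28]), np.float64(291.2), np.float64(1206.0))
[314 324]
0.016 (array([ 589.21, -294.89,    3.57]), np.float64(395.0), np.float64(1206.0))
[(0.4225, 0.7166, 89.8, 126.0, 41.5), (0.4922, 0.3561, -23.5, 49.7, 15.0)]
```

The probe sits at home height at the dock position, and the plates are in the box. Handing in.

```bash
python3 -c "
from workcell import ticket
print(ticket.job_done())"
```

```text
the job is handed in; nothing more can be done
None
```

The job is handed in: all three plates on the stage are in the discard box, the blue, yellow and red marks were touched in that order for over two seconds each, and the probe is seated in its dock and released. The docked probe was confirmed by contact height and a silhouette fit, not by a viewed picture.

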